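Move the desk row to the new rack in reverse order

ROBOT

A 6-joint arm with a two-finger parallel gripper is mounted at the origin on the work surface; the furniture and walls round the work are solid. World frame = base frame: x ahead of the robot, y to its left, z up, the work surface at z = 0. Lengths are in mm, angles in rad, forces in N, time in s.
With the tool pointing down it reaches from about 275 to 1000 mm from the base axis. Payload 8.4 kg.
Tool frame: the origin (TCP) lies midway between the tips of the shut fingers; the grasp point (between the pads) lies r.grasp_offset behind it (r.grasp_offset is the distance from the TCP to the grasp point, in mm); z points along the fingers, y is the direction in which the jaws open and shut (so a half turn about z gives the same grasp; the last joint's range is limited). The gripper opens to 85 mm and grips with 20 to 120 N. Pads are 22 mm wide; open, the fingers measure 114 mm over their backs; the gripper's body (76 mm by 85 mm) begins 54 mm behind the grasp point. The pads swing forward as they close: fully open they stand 13 mm farther back than shut.
Start: joints at [1.182, 0.353, 1.633, -0, 1.155, -0.002], TCP at [235.765, 578.829, 231.281] pointing down, gripper open.
Joint ranges: [-2.63, 2.63], [-0.92, 2.1], [0.06, 2.66], [-1.3, 4.44], [0, 2.69], [-3.02, 3.02]. Speed limits (rad/s): [2.22, 2.22, 2.79, 3.14, 3.14, 3.14].

INTERFACE

Orientations are given as [roll, pitch, yaw] about the fixed x, y, z axes, in that order (R = Rz(yaw) Ry(pitch) Rx(roll)).
In Python, from rig import r gives the robot as it stands.
- The arm moves only by the tool jog_arm, never from a script. Its argument "series" is a list that holds one entry, the list of rows, each a list of 7 numbers: the shift along the tool's x, y, z in cm, then the turn, a rotation vector about the tool's x, y, z in degrees, then the finger opening in cm, from 0 to 8.54. A call has 1 to 5 rows; each row is the pose to reach, as a shift and turn from the pose commanded when the call began, along the tool's axes at that moment; what a row does not reach only later rows make up. A row lasts 1/8 s, in which the tool goes at most 62.5 mm and 10.7 degrees, less where a joint would pass 70% of its speed; a pose out of reach is approached as far as the arm can. A call with a gripper value outside its range is refused whole. The fingers move at their own pace and stop on an object; "newtons" is the grip in N (left out, the last holds). Time passes only in rows, so rows that repeat a pose let the fingers close. It gives the time, the measured TCP pose, the force and the opening at its end, in the units of the state.
- r.sense(): the state, without advancing time (a new reading comes with each control period).
- r.grab_frame(name): name is "side" or "top" or "wrist"; returns the picture (384x512x3 uint8, red, green, blue); there is no depth.
- r.calibration(name): a dict with "mtx" (3x3 intrinsics, pixels), "dist" ([k1, k2, p1, p2, k3] as OpenCV has them; the pictures are not rectified), "origin" and "attitude" of the camera in the world; the wrist camera has in their place "T_tool_cam" (4x4, takes a point from camera to tool coordinates, whose origin is the TCP and whose axes are the flange's). Camera axes: x right, y down, z forward; pixel columns grow to the right and rows downward; lengths in mm; the calibration is good to about 2 mm. A picture is of the moment at which its call begins: read the wrist's pose just before it. calibration takes no time and is no camera call.
- r.sign_off(): hands the job in, once; it reports no verdict.
The state is a dict: "clock": time; "qpos": joint angles; "qvel": joint speeds; "joint_efforts": joint torques, N m; "eef_pos": TCP position; "tcp_rot": TCP orientation; "contact_force": force on the tool from outside, world axes, zero at the start; "wrist_torque": the same for the moment, N m; "opening": opening from 0.0 (shut) to 1.0 (fully open).
Only numpy, scipy, OpenCV 4.12 (cv2) and the standard library are available. Lean on these libraries where they do the work, as an engineer would, in place of code of your own. Each camera call takes 0.05 s, during which the arm holds its last target.

TASK

Move the stapler, the eraser, the highlighter and the binder clip from the grey tray with the cork pads to the wooden rack, one to a lane, in reverse order: what was farthest left in the tray, seen from the robot, ends farthest right in the rack, and so on through the row. Set each one down flat, right way up, in the middle of its lane and in line with it (for the binder clip, its wire handles spread along the lane, as they did on the pad).

Things in the scene. Friction and masses are not known exactly. Their poses are not given: they have to be found in the camera images.
- stapler: blue desk stapler, 128 x 32 x 48 mm, closed and rigid; origin at the centre of its underside, x along its length, z up. Grip it across y: the upper arm is 26 mm wide from 32 to 48 mm up, the foot 32 mm wide up to 8 mm. Its length starts along its pad (within 5 degrees, as for all four)
- eraser: small eraser in a cardboard sleeve, block 42 x 23 x 14 mm; origin at the centre of its underside, x along its length, z up. Grip it across y (23 mm)
- highlighter: flat-bodied highlighter pen, lying, 126 mm long, 15 mm wide, 13 mm high; origin at the centre of its underside, its length is along its own y, z up. Grip it across x (15 mm)
- binder_clip: black spring binder clip standing on its wide spine, wedge-shaped, body 30 mm (x) by 22 mm (y) and 16 mm high, with two wire handles that spread to 38 mm along y and 24 mm high; rigid; origin at the centre of its underside, z up. Its two flat ends face along its own x: grip it across x (30 mm). It starts with its y along its pad, and y is the axis to lay along the lane in the new rack
- old_tray: grey plastic tray, fixed, 140 mm (x, away from the robot) by 236 mm (y, the row), 6 mm high, with four cork pads side by side; origin at the centre of its underside. The pads' centres lie at y = +87, +29, -29, -87 mm in its frame (positive y = left as seen from the robot), their upper faces at z = 9 mm. It may stand left or right of the wooden rack, turned up to 8 degrees
- new_rack: light wooden rack, fixed, empty at the start, 140 mm (x, away from the robot) by 236 mm (y, the row), with four open-ended lanes that run along x between five low ribs; origin at the centre of its underside. Lane centres at y = +87, +29, -29, -87 mm in its frame (positive y = left as seen from the robot), x = 0; lane floors at z = 8 mm; ribs 4 mm wide, 3 mm above the floors. Turned up to 8 degrees
- pad_stapler: the cork pad, 128 x 48 x 3 mm, that the stapler lies on at the start; fixed to the grey tray, one of four alike; origin at the centre of its underside, on the tray's upper face, x along the pad's length. It tells the place in the old row that the stapler came from, also after the stapler has gone
- pad_eraser: the cork pad, 128 x 48 x 3 mm, that the eraser lies on at the start; fixed to the grey tray, one of four alike; origin at the centre of its underside, on the tray's upper face, x along the pad's length. It tells the place in the old row that the eraser came from, also after the eraser has gone
- pad_highlighter: the cork pad, 128 x 48 x 3 mm, that the highlighter lies on at the start; fixed to the grey tray, one of four alike; origin at the centre of its underside, on the tray's upper face, x along the pad's length. It tells the place in the old row that the highlighter came from, also after the highlighter has gone
- pad_binder_clip: the cork pad, 128 x 48 x 3 mm, that the binder clip lies on at the start; fixed to the grey tray, one of four alike; origin at the centre of its underside, on the tray's upper face, x along the pad's length. It tells the place in the old row that the binder clip came from, also after the binder clip has gone
Mind the look-alikes: they are no part of the job. Several things have the shape of the binder_clip; the one meant has the colours described above.

How it is judged:
By the outcome, as a careful person would: the job done as asked, in the order asked, and still so for the second after the job is handed in, with the robot touching nothing.
It also fails if it takes over 93 s, if anything falls off the work surface, if the arm or the gripper's body presses on something with over 40 N, if the wrist force passes 120 N, or if a joint passes its speed limit or range.

## Working session

There is one attempt and no reset: what is moved stays moved. The work goes in short steps, Python scripts to look and compute and a tool call to move; the robot and the scene stay as the last step left them, time stands still between calls to the robot, and variables do not carry over. Pictures are saved under pics/ and viewed, and the job is handed in when it is done.

Besides the shell and the picture viewer there is one more tool, called after "Request:" as name([rows], argument=value, ...), one row to a line, values as JSON. jog_arm: Moves the arm, as the interface text tells. Its arguments: {"type":"object","properties":{"series":{"type":"array","items":{"type":"array","items":{"type":"array","items":{"type":"number"}}}},"newtons":{"type":"number"}},"required":["series"]}

```bash
ls; mkdir -p pics
python3 - <<'E'
from rig import r
import cv2
print(r.sense(), r.grasp_offset)
for n in ["side","top","wrist"]:
    im=r.grab_frame(n); cv2.imwrite(f"pics/a_{n}.png",im[:,:,::-1])
    print(n,r.calibration(n))
E
```

```text
pics
{'clock': 0.0, 'qpos': array([ 1.18162381e+00,  3.53637231e-01,  1.63416280e+00,  1.38391869e-06,
        1.15518976e+00, -2.42981407e-03]), 'qvel': array([ 0.00035447, -0.00170905, -0.00284596,  0.00188152, -0.00176163,
        0.0011195 ]), 'joint_efforts': array([ 7.36696547e-04, -6.05252981e+01, -3.42062545e+01,  2.97056170e-05,
        9.36709024e-03,  1.08424169e-05]), 'eef_pos': array([235.56484777, 578.37971409, 230.55623405]), 'tcp_rot': array([-3.14019553e+00, -4.66008491e-06,  2.75484939e+00]), 'contact_force': array([ 0.31936811,  1.02721592, -0.60354119]), 'wrist_torque': array([-0.02377252, -0.01249014, -0.00308207]), 'opening': 1.0006740926753448} 18.700000000000003
side {'mtx': array([[460.547048  ,   0.        , 249.50340099],
       [  0.        , 460.547048  , 194.252682  ],
       [  0.        ,   0.        ,   1.        ]]), 'dist': array([-0.18132084,  0.        ,  0.        ,  0.        ,  0.        ]), 'origin': array([709.11132091, 921.95660676, 513.42083605]), 'attitude': array([-1.99679149,  0.0121761 ,  2.7365408 ])}
top {'mtx': array([[410.93680985, 
[... 245 characters left out ...]
,   36.20093325, 1039.19793878]), 'attitude': array([-2.93164423,  0.00554663, -1.7764383 ])}
wrist {'mtx': array([[323.38338642,   0.        , 251.83681375],
       [  0.        , 323.38338642, 189.21372421],
       [  0.        ,   0.        ,   1.        ]]), 'dist': array([-0.03643975,  0.        ,  0.        ,  0.        ,  0.        ]), 'T_tool_cam': array([[ 5.76546001e-04, -9.50461313e-01, -3.10842340e-01,
         8.00248063e+01],
       [ 9.99999674e-01,  7.23669590e-04, -3.57976122e-04,
        -3.20388140e-01],
       [ 5.65189604e-04, -3.10842032e-01,  9.50461420e-01,
        -1.42360127e+02],
       [ 0.00000000e+00,  0.00000000e+00,  0.00000000e+00,
         1.00000000e+00]])}
```

View pics/a_side.png

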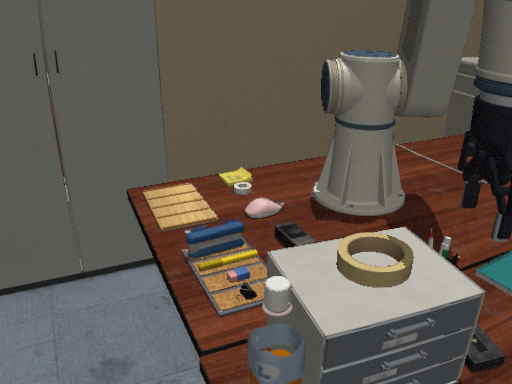

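View pics/a_top.png

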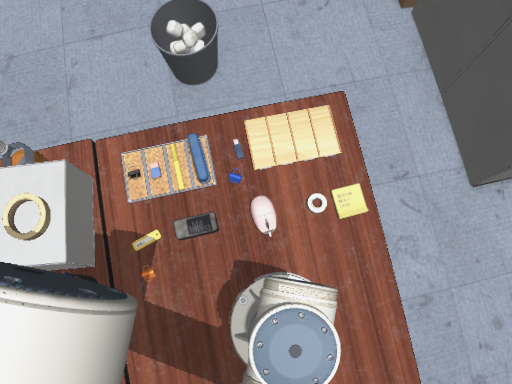

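View pics/a_wrist.png

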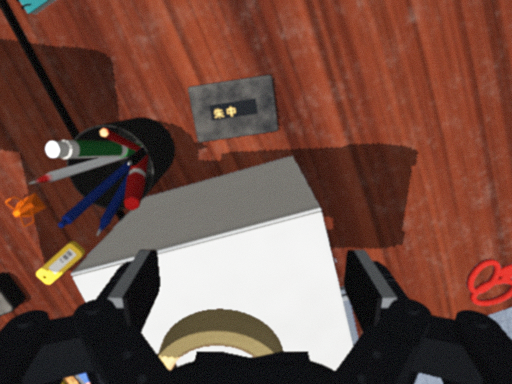

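The tray stands left of the rack and holds, from left to right, the black clip (134,174), eraser (155,170), highlighter (178,165) and stapler (198,158). The wooden rack is at about (293,137) and empty. The blue clip at (235,177) and the orange one at (148,272) are decoys. Next I'll measure from the top view.

```bash
cat > h.py <<'E'
import numpy as np, cv2
from scipy.spatial.transform import Rotation as Ro
from rig import r
def cam(n,s=None):
    c=r.calibration(n); K=np.array(c['mtx']);d=np.array(c['dist'])
    if 'T_tool_cam' in c:
        T=np.array(c['T_tool_cam']); R=Ro.from_euler('xyz',s['tcp_rot']).as_matrix()
        return K,d,R@T[:3,:3],R@T[:3,3]+s['eef_pos']
    return K,d,Ro.from_euler('xyz',c['attitude']).as_matrix(),np.array(c['origin'])
def ray(C,uv):
    K,d,R,o=C
    p=cv2.undistortPoints(np.array(uv,float).reshape(-1,1,2),K,d).reshape(-1,2)
    return np.c_[p,np.ones(len(p))]@R.T
def plane(C,uv,z):
    v=ray(C,uv); o=C[3]; return o+v*((z-o[2])/v[:,2])[:,None]
def proj(C,P):
    K,d,R,o=C; return cv2.projectPoints((np.array(P,float)-o)@R,np.zeros(3),np.zeros(3),K,d)[0].reshape(-1,2)
E
python3 - <<'E'
from h import *
im=cv2.imread('pics/a_top.png')
cv2.imwrite('pics/a_top_z.png',cv2.resize(im[85:215,105:355],None,fx=3.2,fy=3.2,interpolation=cv2.INTER_CUBIC))
im=cv2.imread('pics/a_side.png')
cv2.imwrite('pics/a_side_z.png',cv2.resize(im[165:320,125:295],None,fx=3.6,fy=3.6,interpolation=cv2.INTER_CUBIC))
E
```

```text
(no output)
```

View pics/a_top_z.png

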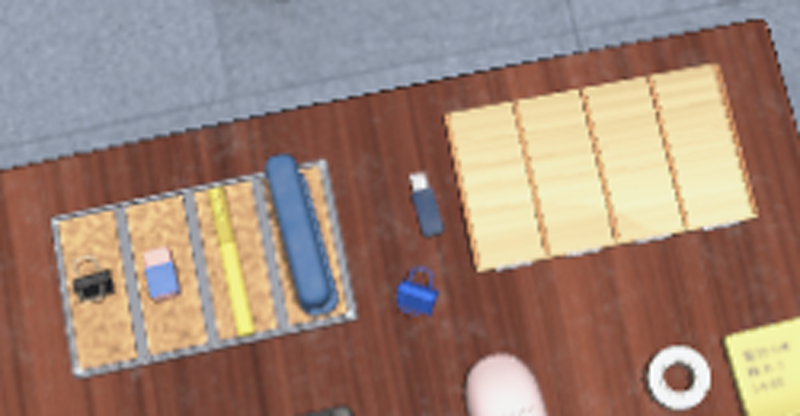

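View pics/a_side_z.png

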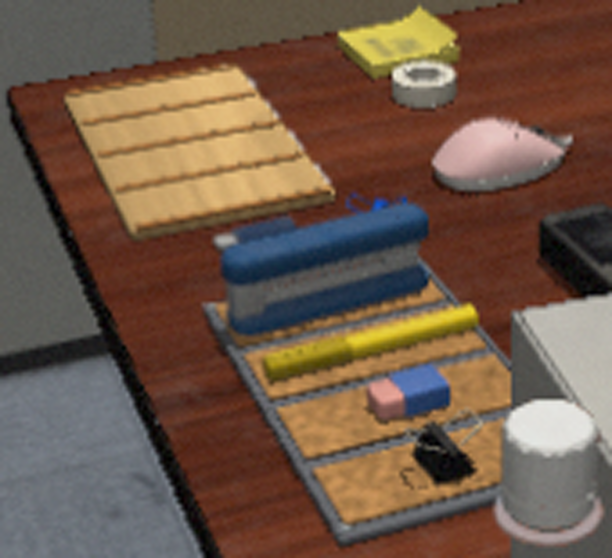

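Run:
```python
from h import *
C=cam('top'); z=lambda L:(np.array(L,float)+.5)/3.2-.5+[105,85]
for n,L,h in [('tray',[(53,218),(326,160),(354,318),(80,375)],6),('rack',[(446,114),(719,65),(757,215),(480,271)],8)]:
    P=plane(C,z(L),h); print(n,P[:,:2].round(1),'ctr',P.mean(0).round(1))
    print([np.linalg.norm(P[i]-P[(i+1)%4]).round(1) for i in range(4)])
    for a,b in[(1,0),(2,3),(3,0),(2,1)]: print(np.degrees(np.arctan2(*(P[b]-P[a])[[1,0]])).round(1))
```

```text
tray [[515.8 322.9]
 [517.2  89.9]
 [379.5  91.7]
 [378.9 318.7]] ctr [447.9 205.8   6. ]
[np.float64(233.0), np.float64(137.8), np.float64(227.0), np.float64(137.0)]
90.3
90.1
1.7
-0.8
rack [[ 535.6  -15.8]
 [ 532.3 -251.1]
 [ 396.7 -249. ]
 [ 396.5  -15.9]] ctr [ 465.3 -133.     8. ]
[np.float64(235.3), np.float64(135.7), np.float64(233.1), np.float64(139.2)]
89.2
90.0
0.0
-0.9
```

```bash
cat >> h.py <<'E'
def go(x,y,z,yawdeg,s=None):
    s=s or r.sense(); R=Ro.from_euler('xyz',s['tcp_rot'])
    T=Ro.from_euler('xyz',[180,0,yawdeg],degrees=True)
    d=R.inv().apply(np.array([x,y,z])-s['eef_pos'])/10
    rv=(R.inv()*T).as_rotvec(degrees=True)
    print('t',round(s['clock'],2),'pos',s['eef_pos'].round(1),'rot',np.degrees(s['tcp_rot']).round(2),'op',round(s['opening'],3),'F',s['contact_force'].round(1))
    print('ROW',d.round(2),rv.round(2))
E
python3 -c "
from h import *
go(450,206,330,180)"
```

```text
t 0.15 pos [235.6 578.5 230.7] rot [-179.94   -0.    157.84] op 0.999 F [-0.3  0.4  0.2]
ROW [-33.91 -26.42  -9.9 ] [-6.000e-02 -1.000e-02 -2.216e+01]
```

Request:
jog_arm([
  [[0,0,-5.5,0,0,0,8.5],[0,0,-10,0,0,0,8.5],[-33.9,-26.4,-10,0,0,-22.16,8.5],[-33.9,-26.4,-10,0,0,-22.16,8.5],[-33.9,-26.4,-10,0,0,-22.16,8.5]],
])

```text
clock: 0.78
eef_pos: [329.1, 416.1, 331.2]
tcp_rot: [-3.142, 0.0, -3.138]
contact_force: [1.3, 0.0, 0.5]
opening: 0.996
```

```bash
python3 -c "
from h import *
go(450,206,250,180)"
```

```text
t 0.78 pos [329.1 416.1 331.2] rot [-1.8000e+02  1.0000e-02 -1.7979e+02] op 0.996 F [1.3 0.  0.5]
ROW [-12.01 -21.05   8.12] [-0.    0.01  0.21]
```

Request:
jog_arm([
  [[-12,-21,0,0,0,0,8.5],[-12,-21,0,0,0,0,8.5],[-12,-21,8,0,0,0,8.5],[-12,-21,8,0,0,0,8.5],[-12,-21,8,0,0,0,8.5]],
])

```text
clock: 1.4
eef_pos: [448.3, 204.8, 249.1]
tcp_rot: [-3.14, -0.003, 3.139]
contact_force: [-0.2, -0.2, 0.4]
opening: 0.995
```

```bash
python3 -c "
from h import *
go(450,206,250,180)
import pickle
s=r.sense(); im=r.grab_frame('wrist'); pickle.dump((s,im),open('w1.pkl','wb'))
im=im[:,:,::-1]
cv2.imwrite('pics/b.png',cv2.resize(im,(800,600),interpolation=cv2.INTER_CUBIC))
"
```

```text
t 1.4 pos [448.3 204.8 249.1] rot [-179.89   -0.18  179.83] op 0.995 F [-0.2 -0.2  0.4]
ROW [-0.17  0.12 -0.09] [-0.11 -0.18 -0.17]
```

View pics/b.png

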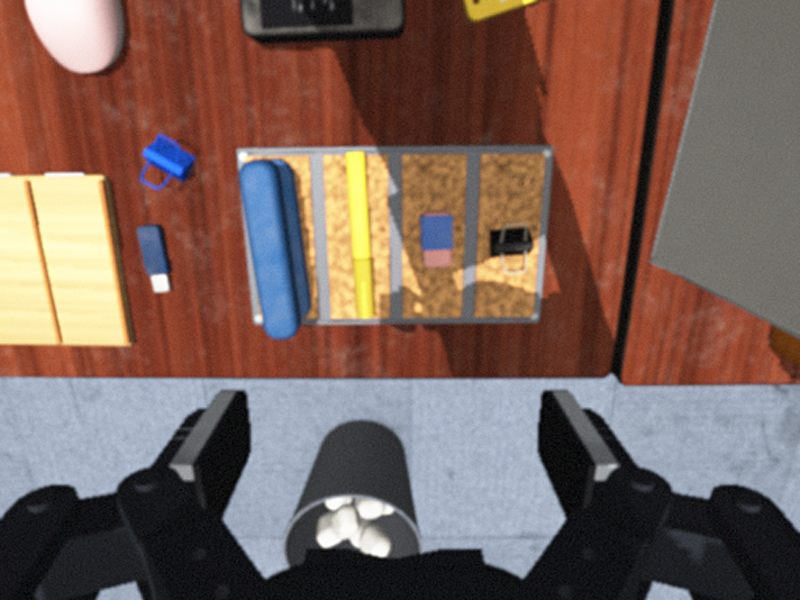

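```bash
cat > m1.py <<'E'
from h import *
import pickle,sys
s,im=pickle.load(open('w1.pkl','rb')); C=cam('wrist',s)
z=lambda L:(np.array(L,float)+.5)/1.5625-.5
P=plane(C,z([(240,149),(551,147),(540,321),(258,323)]),6); print('tray',P[:,:2].round(1),P.mean(0).round(1),[np.linalg.norm(P[i]-P[(i+1)%4]).round(1) for i in range(4)])
for a,b in[(0,1),(3,2),(0,3),(1,2)]: print(np.degrees(np.arctan2(*(P[b]-P[a])[[1,0]])).round(2))
hsv=cv2.cvtColor(im,cv2.COLOR_RGB2HSV); H,S,V=[hsv[...,i].astype(int) for i in range(3)]
roi=lambda x0,y0,x1,y1:(lambda m:(m.__setitem__((slice(int(y0/1.5625),int(y1/1.5625)),slice(int(x0/1.5625),int(x1/1.5625))),True),m)[1])(np.zeros(H.shape,bool))
M={'hl':(roi(335,140,395,330)&(H>25)&(H<36)&(S>170),7),
'eraser':(roi(410,205,465,275)&(((H>100)&(H<135)&(S>80))|((H>150)|(H<6))&(S>60)&(S<170)),14+9),
'clip':(roi(482,205,540,285)&(V<45),20),
'stap':(roi(230,145,320,345)&(H>95)&(H<125)&(S>90),50)}
vis=im.copy()
for k,(m,h) in M.items():
    m=cv2.morphologyEx(m.astype(np.uint8),cv2.MORPH_OPEN,np.ones((2,2)))
    vis[m>0]=[255,0,255]
    c=max(cv2.findContours(m,0,1)[0],key=cv2.contourArea)
    for hh in ([h] if k not in('hl',) else [9+7,22]):
        Q=plane(C,c.reshape(-1,2),hh)[:,:2].astype(np.float32)
        rc=cv2.minAreaRect(Q); bx=cv2.boxPoints(rc)
        e=[bx[1]-bx[0],bx[2]-bx[1]]; e=max(e,key=np.linalg.norm); a=np.degrees(np.arctan2(e[1],e[0]))
        print(k,hh,np.round(rc[0],1),np.round(rc[1],1),'longaxis',round(float(a),1), 'bb',Q.min(0),Q.max(0))
cv2.imwrite('pics/m1.png',cv2.resize(vis[80:230,140:370,::-1],None,fx=3.4,fy=3.4,interpolation=cv2.INTER_NEAREST))
E
python3 m1.py
```

```text
tray [[379.2  90.6]
 [378.3 320. ]
 [515.1 323.4]
 [516.5  92.6]] [447.2 206.6   6. ] [np.float64(229.3), np.float64(136.9), np.float64(230.8), np.float64(137.3)]
90.23
90.35
0.82
1.43
hl 16 [465.3 176.6] [2.4 6.2] longaxis -1.4 bb [462.17065 175.34296] [468.34607 177.88716]
hl 22 [463.7 177.1] [2.4 6.1] longaxis -1.4 bb [460.67673 175.81804] [466.75354 178.32161]
eraser 23 [439.9 236.5] [24.  20.9] longaxis 1.8 bb [427.63913 225.98404] [452.13306 247.27765]
clip 20 [444.5 294.5] [11.9 16.4] longaxis -90.0 bb [438.60287 286.2661 ] [450.46475 302.6479 ]
stap 50 [449.3 124.2] [126.3  35.8] longaxis 4.5 bb [386.81497 102.39927] [512.4425  144.16386]
```

View pics/m1.png

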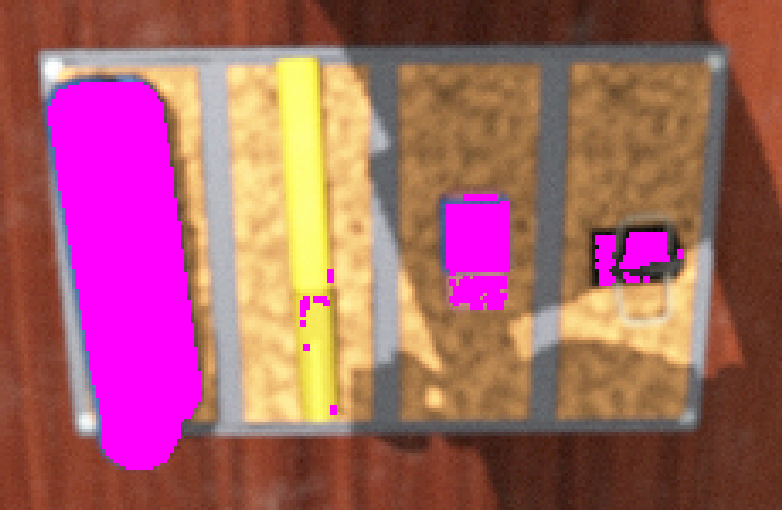

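Run:
```python
import pickle,cv2
s,im=pickle.load(open('w1.pkl','rb'))
cv2.imwrite('pics/z1.png',cv2.resize(im[90:225,145:205,::-1],None,fx=4.4,fy=4.4,interpolation=cv2.INTER_CUBIC))
cv2.imwrite('pics/z2.png',cv2.resize(im[125:190,255:355,::-1],None,fx=8,fy=8,interpolation=cv2.INTER_CUBIC))
```

```text
(no output)
```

View pics/z1.png

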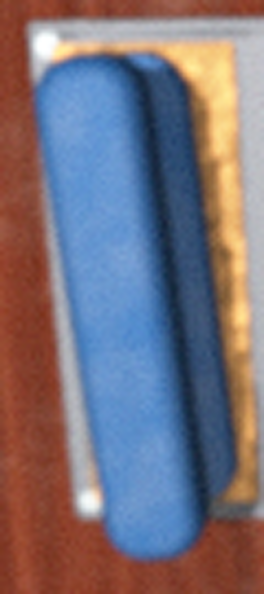

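View pics/z2.png

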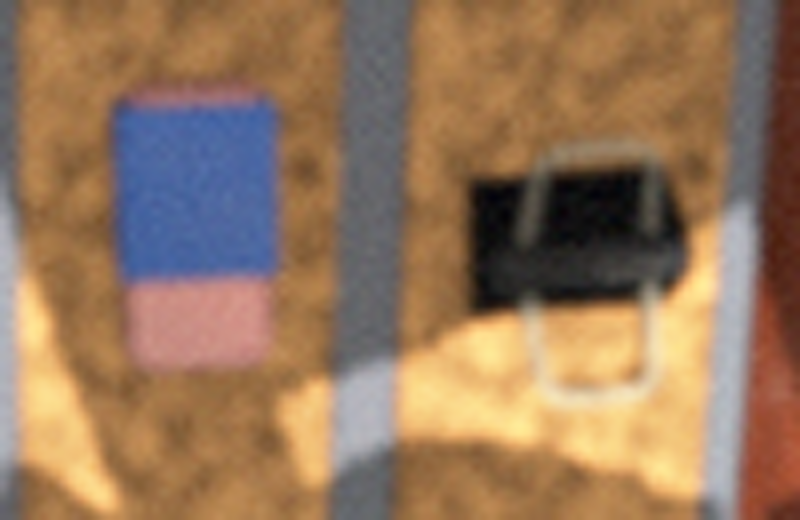

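Run:
```python
from h import *
import pickle
s,im=pickle.load(open('w1.pkl','rb')); C=cam('wrist',s)
def f(L,sc,off,h): 
    return plane(C,(np.array(L,float)+.5)/sc-.5+off,h)[:,:2]
def rep(n,P): 
    d=P[1]-P[0]; print(n,P.round(1).tolist(),'mid',P.mean(0).round(1),'len',np.linalg.norm(d).round(1),'ang',np.degrees(np.arctan2(d[1],d[0])).round(1))
rep('stap',f([(88,57),(157,560)],4.4,(145,90),55))
rep('stap L',f([(37,110),(105,510)],4.4,(145,90),50)); rep('stap R',f([(137,85),(208,510)],4.4,(145,90),57))
rep('hl15',f([(299,59),(320,420)],3.4,(140,80),15)); rep('hlw',f([(279,100),(322,100)],3.4,(140,80),15))
rep('er',f([(198,85),(201,369)],8,(255,125),22)); rep('erw',f([(120,190),(278,190)],8,(255,125),22));rep('erL',f([(116,105),(125,270)],8,(255,125),23));rep('erR',f([(278,105),(275,270)],8,(255,125),23))
rep('clipw z33',f([(597,148),(597,398)],8,(255,125),33))
rep('clipw z30',f([(597,148),(597,398)],8,(255,125),30))
rep('clip base L/ top R',np.r_[f([(470,240)],8,(255,125),9),f([(685,240)],8,(255,125),25)])
rep('clip base',f([(470,240),(660,240)],8,(255,125),9))
```

```text
stap [[385.2, 115.9], [510.2, 123.2]] mid [447.7 119.6] len 125.3 ang 3.3
stap L [[397.5, 101.5], [498.4, 109.6]] mid [447.9 105.5] len 101.2 ang 4.6
stap R [[391.4, 127.3], [495.7, 137.6]] mid [443.6 132.4] len 104.9 ang 5.6
hl15 [[381.4, 176.9], [508.6, 181.4]] mid [445.  179.2] len 127.3 ang 2.0
hlw [[394.7, 169.9], [394.7, 184.3]] mid [394.7 177.1] len 14.4 ang 89.8
er [[423.4, 235.4], [465.3, 236.9]] mid [444.3 236.1] len 41.8 ang 1.9
erw [[438.6, 224.5], [438.6, 247.3]] mid [438.6 235.9] len 22.8 ang 89.9
erL [[426.1, 223.7], [450.1, 225.4]] mid [438.1 224.6] len 24.1 ang 3.9
erR [[426.1, 246.8], [450.1, 247.2]] mid [438.1 247. ] len 24.0 ang 0.8
clipw z33 [[430.6, 290.5], [466.7, 293.0]] mid [448.7 291.7] len 36.2 ang 4.0
clipw z30 [[431.1, 291.2], [467.6, 293.7]] mid [449.3 292.5] len 36.5 ang 4.0
clip base L/ top R [[448.7, 278.0], [445.3, 306.1]] mid [447. 292.] len 28.3 ang 96.8
clip base [[448.7, 278.0], [448.7, 306.7]] mid [448.7 292.3] len 28.7 ang 90.0
```

Request:
jog_arm([
  [[-2,-33.8,0,0,0,0,8.5],[-2,-33.8,0,0,0,0,8.5],[-2,-33.8,0,0,0,0,8.5],[-2,-33.8,0,0,0,0,8.5],[-2,-33.8,0,0,0,0,8.5]],
])

```text
clock: 2.08
eef_pos: [467.9, -105.2, 252.6]
tcp_rot: [3.142, 0.002, -3.141]
contact_force: [0.3, 0.1, 0.5]
opening: 0.995
```

Request:
jog_arm([
  [[0,0,0,0,0,0,8.5],[0,0,0,0,0,0,8.5]],
])

```text
clock: 2.33
eef_pos: [467.4, -103.4, 251.8]
tcp_rot: [3.141, 0.001, 3.141]
contact_force: [-0.4, 0.9, -0.2]
opening: 1.001
```

```bash
python3 -c "
from h import *
go(465,-133,250,180)
import pickle
s=r.sense(); im=r.grab_frame('wrist'); pickle.dump((s,im),open('w2.pkl','wb'))
im=im[:,:,::-1]
cv2.imwrite('pics/c.png',cv2.resize(im,(800,600),interpolation=cv2.INTER_CUBIC))
"
```

```text
t 2.33 pos [ 467.4 -103.4  251.8] rot [1.7997e+02 3.0000e-02 1.7998e+02] op 1.001 F [-0.4  0.9 -0.2]
ROW [ 0.24 -2.96  0.18] [ 0.03  0.03 -0.02]
```

View pics/c.png

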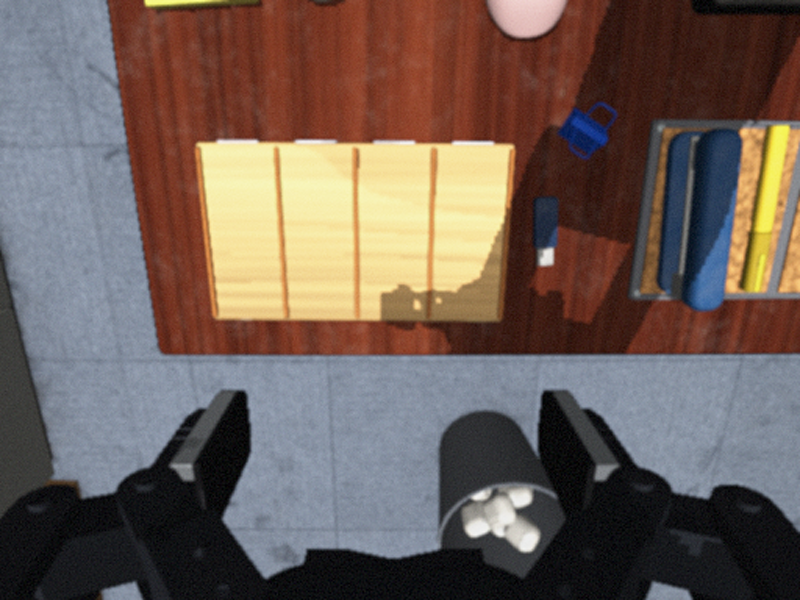

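Run:
```python
import pickle,cv2
s,im=pickle.load(open('w2.pkl','rb'))
cv2.imwrite('pics/z3.png',cv2.resize(im[80:215,120:340,::-1],None,fx=3.6,fy=3.6,interpolation=cv2.INTER_CUBIC))
```

```text
(no output)
```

View pics/z3.png

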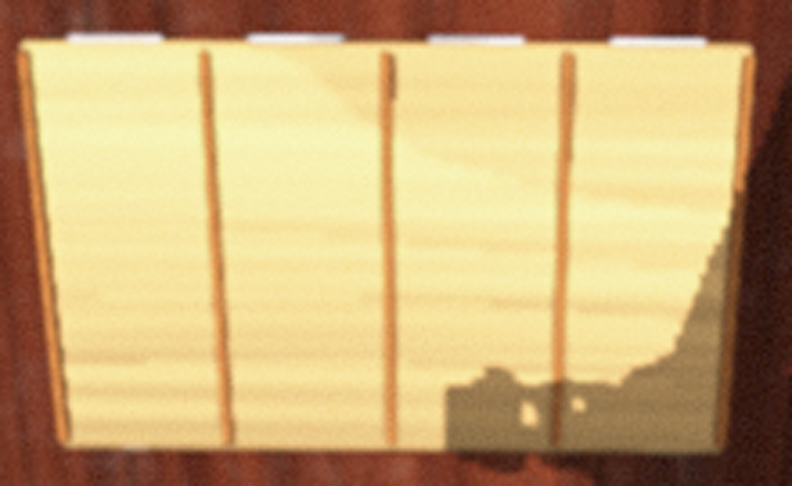

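The picture shows the empty rack. In the zoom its five ribs run from about (25,54) to (64,443) at one side and (747,57) to (720,447) at the other. I'll fit the rack pose from the rib ends.

Run:
```python
from h import *
import pickle
s,im=pickle.load(open('w2.pkl','rb')); C=cam('wrist',s)
print(r.sense()['clock'], r.sense()['eef_pos'])
f=lambda L,h: plane(C,(np.array(L,float)+.5)/3.6-.5+[120,80],h)[:,:2]
T=f([(25,54),(205,54),(388,54),(569,55),(747,57)],11);B=f([(64,443),(228,443),(392,443),(557,445),(720,447)],11)
print(T.round(1),B.round(1))
d=B-T; print(np.degrees(np.arctan2(d[:,1],d[:,0])).round(2))
for P in(T,B): print(np.diff(P[:,1]).round(1), 'yawrow',np.degrees(np.arctan2(*(P[-1]-P[0])[[1,0]])).round(2)-90)
E_=f([(20,44),(752,47),(722,450),(66,448)],8); print(E_.round(1),E_.mean(0).round(1)); print(((T+B)/2).mean(0).round(1))
```

```text
2.375 [ 467.35373635 -102.90063701  251.66894247]
[[ 398.6 -247.3]
 [ 398.9 -189.6]
 [ 399.1 -131.5]
 [ 399.4  -74.1]
 [ 399.8  -17.5]] [[ 530.7 -248.9]
 [ 530.7 -190.8]
 [ 530.6 -133.1]
 [ 531.4  -75.1]
 [ 532.1  -17.7]]
[-0.71 -0.5  -0.69 -0.44 -0.08]
[57.6 58.1 57.4 56.6] yawrow -0.3199999999999932
[58.1 57.7 58.  57.4] yawrow -0.3499999999999943
[[ 395.6 -249.7]
 [ 396.8  -15.4]
 [ 534.4  -16.2]
 [ 533.7 -249.5]] [ 465.1 -132.7]
[ 465.1 -132.6]
```

Run:
```python
from h import *
import pickle
s,im=pickle.load(open('w1.pkl','rb')); C=cam('wrist',s); D=cam('top')
a=ray(C,[((655+.5)/1.5625-.5,(260+.5)/1.5625-.5)])[0]
for px in [(94,173),(93,174),(66,161),(95,265)]:
    b=ray(D,[px])[0]
    A=np.c_[a,-b]; t=np.linalg.lstsq(A,D[3]-C[3],rcond=None)[0]
    print(px,(C[3]+a*t[0]).round(),(D[3]+b*t[1]).round())
```

```text
(94, 173) [448. 377.  70.] [453. 379.  72.]
(93, 174) [452. 386.  52.] [457. 389.  55.]
(66, 161) [451. 384.  56.] [491. 438.  95.]
(95, 265) [284.  21. 736.] [149. 140. 767.]
```

```bash
python3 -c "
from h import *
go(447.5,119.3,120,184.6)"
```

```text
t 2.38 pos [ 467.4 -102.9  251.7] rot [ 1.7997e+02  2.0000e-02 -1.7994e+02] op 0.99 F [0.3 0.4 0.6]
ROW [ 1.97 22.21 13.18] [ 0.03  0.02 -4.54]
```

Request:
jog_arm([
  [[1.97,22.2,13.2,0,0,-4.54,5],[1.97,22.2,13.2,0,0,-4.54,5],[1.97,22.2,13.2,0,0,-4.54,5],[1.97,22.2,13.2,0,0,-4.54,5],[1.97,22.2,13.2,0,0,-4.54,5]],
])

```text
clock: 3.0
eef_pos: [445.0, 121.9, 117.7]
tcp_rot: [3.141, -0.003, -3.056]
contact_force: [1.1, -0.2, 0.6]
opening: 0.586
```

Request:
jog_arm([
  [[0,0,0,0,0,0,5],[0,0,0,0,0,0,5]],
])

```text
clock: 3.25
eef_pos: [447.9, 117.6, 120.1]
tcp_rot: [3.142, 0.001, -3.062]
contact_force: [-1.0, 0.2, 0.4]
opening: 0.582
```

```bash
python3 -c "
from h import *
go(447.5,119.3,32,184.6)
import pickle
s=r.sense(); im=r.grab_frame('wrist'); pickle.dump((s,im),open('w3.pkl','wb'))
cv2.imwrite('pics/d.png',cv2.resize(im[:,:,::-1],(800,600),interpolation=cv2.INTER_CUBIC))
"
```

```text
t 3.25 pos [447.9 117.6 120.1] rot [ 1.8000e+02  8.0000e-02 -1.7545e+02] op 0.582 F [-1.   0.2  0.4]
ROW [0.04 0.17 8.81] [ 0.    0.08 -0.05]
```

View pics/d.png

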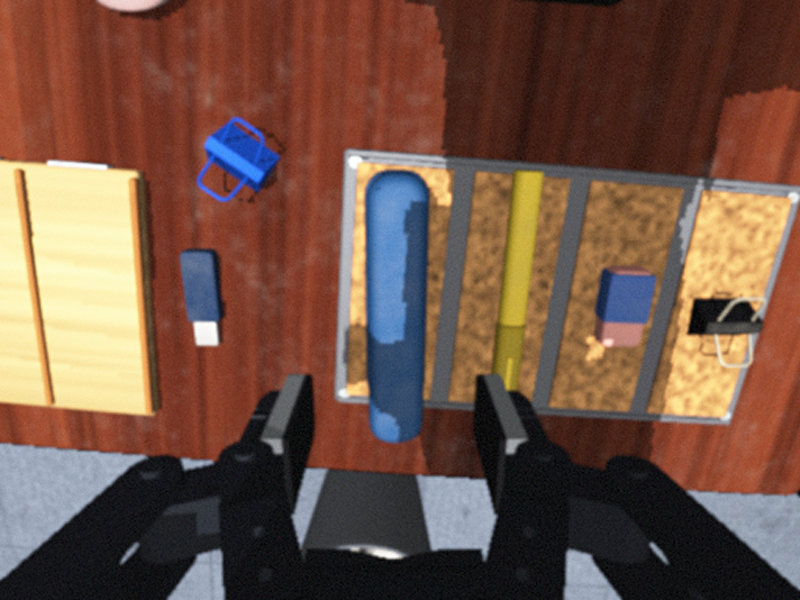

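The stapler is upright in the picture, with its ends at (397,172) and (396,442), midway between the fingers. The eraser and clip stand to its right.

Run:
```python
from h import *
import pickle
s,im=pickle.load(open('w3.pkl','rb')); C=cam('wrist',s)
f=lambda L,h: plane(C,(np.array(L,float)+.5)/1.5625-.5,h)[:,:2]
def rep(n,P):
    d=P[1]-P[0]; print(n,P.round(1).tolist(),'mid',P.mean(0).round(1),'len',np.linalg.norm(d).round(1),'ang',np.degrees(np.arctan2(d[1],d[0])).round(1))
rep('stap',f([(398,171),(396,443)],53))
rep('er',f([(630,268),(617,346)],22))
rep('clipwire',f([(745,297),(734,366)],32))
go(447.5,119.3,32,184.6)
```

```text
stap [[383.3, 113.9], [511.0, 123.5]] mid [447.1 118.7] len 128.1 ang 4.3
er [[422.6, 232.8], [464.6, 235.5]] mid [443.6 234.1] len 42.1 ang 3.7
clipwire [[430.1, 288.2], [467.0, 293.7]] mid [448.5 291. ] len 37.3 ang 8.4
t 3.3 pos [448.  117.2 120.2] rot [ 1.7999e+02  9.0000e-02 -1.7550e+02] op 0.584 F [ 0.4  0.4 -0.7]
ROW [0.05 0.21 8.82] [ 0.01  0.09 -0.1 ]
```

Request:
jog_arm([
  [[0.1,0.15,5,0,0,0.1,5],[0.1,0.15,8.8,0,0,0.1,5],[0.1,0.15,8.8,0,0,0.1,5],[0.1,0.15,8.8,0,0,0.1,2],[0.1,0.15,8.8,0,0,0.1,2]],
], newtons=50)

```text
clock: 3.92
eef_pos: [447.6, 119.1, 33.1]
tcp_rot: [3.141, 0.003, -3.065]
contact_force: [-0.3, -0.9, 1.4]
opening: 0.287
```

Request:
jog_arm([
  [[0,0,0,0,0,0,1.5],[0,0,0,0,0,0,1.5]],
])

```text
clock: 4.18
eef_pos: [447.6, 119.1, 33.1]
tcp_rot: [3.141, 0.003, -3.064]
contact_force: [-0.7, -3.8, 9.9]
opening: 0.288
```

Request:
jog_arm([
  [[0,0,-4,0,0,0,1.5],[0,0,-7,0,0,0,1.5],[0,0,-7,0,0,0,1.5],[0,0,-7,0,0,0,1.5]],
])

```text
clock: 4.68
eef_pos: [446.1, 119.1, 101.4]
tcp_rot: [3.141, 0.001, -3.064]
contact_force: [-0.6, -0.6, -1.6]
opening: 0.287
```

```bash
python3 -c "
from h import *
go(466.1,-45.6,100,179.6)"
```

```text
t 4.67 pos [446.1 119.1 101.4] rot [ 1.7999e+02  3.0000e-02 -1.7556e+02] op 0.287 F [-0.6 -0.6 -1.6]
ROW [ -0.72 -16.58   0.13] [0.01 0.03 4.84]
```

Request:
jog_arm([
  [[-0.72,-16.58,0,0,0,4.84,1.5],[-0.72,-16.58,0,0,0,4.84,1.5],[-0.72,-16.58,0,0,0,4.84,1.5],[-0.72,-16.58,0,0,0,4.84,1.5],[-0.72,-16.58,0,0,0,4.84,1.5]],
])

```text
clock: 5.3
eef_pos: [465.5, -45.4, 100.4]
tcp_rot: [3.141, -0.002, 3.134]
contact_force: [-0.1, -1.0, -0.9]
opening: 0.286
```

Request:
jog_arm([
  [[0,0,0,0,0,0,1.5],[0,0,0,0,0,0,1.5]],
])

```text
clock: 5.55
eef_pos: [466.1, -44.7, 101.1]
tcp_rot: [3.142, -0.0, 3.136]
contact_force: [-0.6, -0.2, -1.2]
opening: 0.285
```

```bash
python3 -c "
from h import *
go(466.1,-45.6,33,179.6)
import pickle
s=r.sense(); im=r.grab_frame('wrist'); pickle.dump((s,im),open('w4.pkl','wb'))
cv2.imwrite('pics/e.png',cv2.resize(im[:,:,::-1],(800,600),interpolation=cv2.INTER_CUBIC))
"
```

```text
t 5.55 pos [466.1 -44.7 101.1] rot [ 1.8000e+02 -2.0000e-02  1.7969e+02] op 0.285 F [-0.6 -0.2 -1.2]
ROW [-0.   -0.09  6.81] [ 0.   -0.02  0.09]
```

View pics/e.png

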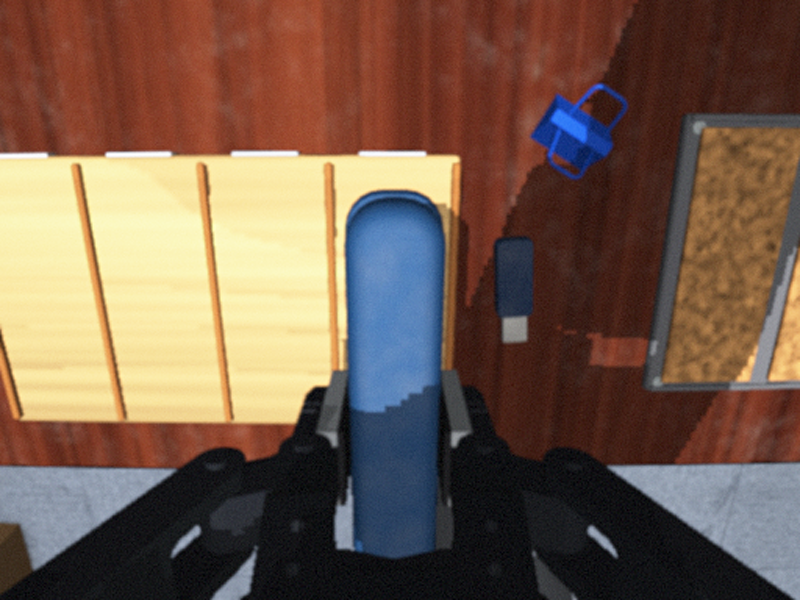

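The stapler hangs straight between the fingers and is centred over the leftmost lane, whose ribs are at columns 332 and 456. I'll lower it.

Request:
jog_arm([
  [[0,-0.08,4,0,0,0,1.5],[0,-0.08,6.4,0,0,0,1.5],[0,-0.08,6.8,0,0,0,1.5],[0,-0.08,6.85,0,0,0,1.5],[0,-0.08,6.85,0,0,0,1.5]],
])

```text
clock: 6.22
eef_pos: [467.1, -46.4, 33.7]
tcp_rot: [-3.141, 0.002, 3.135]
contact_force: [0.3, -0.3, -0.6]
opening: 0.288
```

```bash
python3 -c "
from h import *
go(466.1,-45.6,32.1,179.6)"
```

```text
t 6.22 pos [467.1 -46.4  33.7] rot [-1.7999e+02  1.0000e-01  1.7961e+02] op 0.288 F [ 0.3 -0.3 -0.6]
ROW [0.1  0.08 0.16] [-0.01  0.1   0.01]
```

Request:
jog_arm([
  [[0.1,0.06,0.1,0,0,0,1.5],[0.1,0.06,0.15,0,0,0,1.5],[0.1,0.06,0.15,0,0,0,1.5]],
])

```text
clock: 6.6
eef_pos: [465.6, -45.9, 32.1]
tcp_rot: [-3.142, 0.001, 3.134]
contact_force: [-1.3, 1.2, 8.2]
opening: 0.284
```

```bash
python3 -c "
from h import *
go(466.1,-45.6,32.1,179.6)"
```

```text
t 6.6 pos [465.6 -45.9  32.1] rot [-1.8000e+02  5.0000e-02  1.7959e+02] op 0.284 F [-1.3  1.2  8.2]
ROW [-0.05  0.03 -0.  ] [-0.    0.05 -0.01]
```

Contact reads 8 N, so it's seated. I'll release and lift.

Request:
jog_arm([
  [[0,0,0,0,0,0,4.5],[0,0,0,0,0,0,4.5],[0,0,-4,0,0,0,4.5],[0,0,-9,0,0,0,4.5],[0,0,-9,0,0,0,4.5]],
])

```text
clock: 7.22
eef_pos: [467.8, -46.1, 124.5]
tcp_rot: [-3.141, 0.006, 3.135]
contact_force: [-0.8, -0.5, -0.3]
opening: 0.53
```

```bash
python3 -c "
from h import *
go(445,179,110,182.2)
import pickle
s=r.sense(); im=r.grab_frame('wrist'); pickle.dump((s,im),open('w5.pkl','wb'))
cv2.imwrite('pics/f.png',cv2.resize(im[:,:,::-1],(800,600),interpolation=cv2.INTER_CUBIC))
"
```

```text
t 7.22 pos [467.8 -46.1 124.5] rot [-179.97    0.37  179.6 ] op 0.53 F [-0.8 -0.5 -0.3]
ROW [ 2.44 22.49  1.42] [-0.04  0.37 -2.6 ]
```

View pics/f.png

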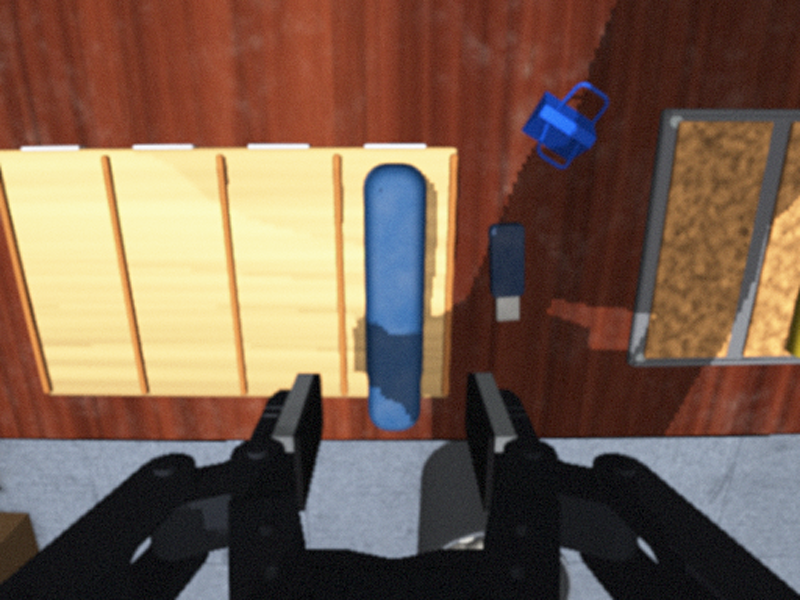

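The stapler stands upright in its lane, ends at (396,164) and (394,431), midway between the ribs. Next is the highlighter.

Request:
jog_arm([
  [[2.44,22.5,1,0,0.2,-2.6,4],[2.44,22.5,1,0,0.2,-2.6,4],[2.44,22.5,1,0,0.2,-2.6,4],[2.44,22.5,1,0,0.2,-2.6,4],[2.44,22.5,1,0,0.2,-2.6,4]],
])

```text
clock: 7.9
eef_pos: [441.2, 181.2, 109.9]
tcp_rot: [-3.141, -0.006, -3.1]
contact_force: [0.0, -0.0, -0.5]
opening: 0.467
```

Request:
jog_arm([
  [[0,0,0,0,0,0,4],[0,0,0,0,0,0,4]],
])

```text
clock: 8.15
eef_pos: [442.2, 178.2, 110.8]
tcp_rot: [-3.141, -0.004, -3.105]
contact_force: [-0.4, -0.6, 0.1]
opening: 0.468
```

```bash
python3 -c "
from h import *
go(445,179,13,182.2)
import pickle
s=r.sense(); im=r.grab_frame('wrist'); pickle.dump((s,im),open('w6.pkl','wb'))
cv2.imwrite('pics/g.png',cv2.resize(im[:,:,::-1],(800,600),interpolation=cv2.INTER_CUBIC))
"
```

```text
t 8.15 pos [442.2 178.2 110.8] rot [-179.97   -0.26 -177.87] op 0.468 F [-0.4 -0.6  0.1]
ROW [-0.33  0.07  9.78] [-0.03 -0.26 -0.07]
```

View pics/g.png

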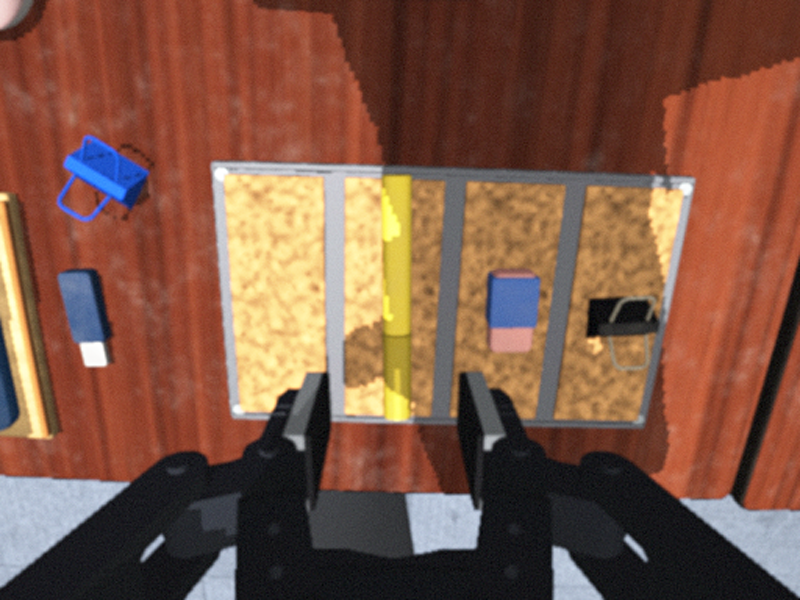

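The highlighter runs from (398,176) to (397,420), straight between the fingers.

```bash
cat > q.py <<'E'
from h import *
import pickle
def rep(n,P):
    d=P[1]-P[0]; print(n,P.round(1).tolist(),'mid',P.mean(0).round(1),'len',np.linalg.norm(d).round(1),'ang',np.degrees(np.arctan2(d[1],d[0])).round(1))
def F(f):
    s,im=pickle.load(open(f,'rb')); C=cam('wrist',s)
    return lambda L,h: plane(C,(np.array(L,float)+.5)/1.5625-.5,h)[:,:2]
def F2(f,sc,off):
    s,im=pickle.load(open(f,'rb')); C=cam('wrist',s)
    return lambda L,h: plane(C,(np.array(L,float)+.5)/sc-.5+off,h)[:,:2]
E
python3 - <<'E'
from q import *
f=F('w6.pkl')
rep('hl',f([(398,176),(397,420)],16))
rep('er',f([(515,270),(511.5,352)],22))
rep('clipwire',f([(635,298),(628,369)],32))
go(445,179,13,182.2)
E
```

```text
hl [[381.2, 177.5], [509.1, 182.2]] mid [445.2 179.9] len 128.0 ang 2.1
er [[422.2, 234.7], [464.5, 237.7]] mid [443.3 236.2] len 42.4 ang 4.0
clipwire [[430.8, 289.7], [467.1, 293.1]] mid [448.9 291.4] len 36.5 ang 5.3
t 8.2 pos [442.4 178.3 111. ] rot [-179.98   -0.24 -177.89] op 0.472 F [ 0.5 -0.3 -0. ]
ROW [-0.31  0.07  9.8 ] [-0.02 -0.24 -0.09]
```

Request:
jog_arm([
  [[-0.33,0.12,5,0,-0.2,0,4],[-0.33,0.12,9.0,0,-0.2,0,4],[-0.33,0.12,9.7,0,-0.2,0,4],[-0.33,0.12,9.7,0,-0.2,0,4],[-0.33,0.12,9.7,0,-0.2,0,4]],
], newtons=35)

```text
clock: 8.82
eef_pos: [446.4, 180.9, 15.6]
tcp_rot: [3.141, 0.002, -3.104]
contact_force: [0.3, 0.5, 0.3]
opening: 0.467
```

```bash
python3 -c "
from h import *
go(445.2,179.7,13,182.1)"
```

```text
t 8.82 pos [446.4 180.9  15.6] rot [ 1.7995e+02  1.2000e-01 -1.7782e+02] op 0.467 F [0.3 0.5 0.3]
ROW [ 0.13 -0.11  0.26] [0.05 0.12 0.08]
```

Request:
jog_arm([
  [[0.1,-0.1,0.3,0,0,0,4],[0.1,-0.1,0.3,0,0,0,1],[0.1,-0.1,0.3,0,0,0,0.5],[0.1,-0.1,0.3,0,0,0,0.5],[0.1,-0.1,0.3,0,0,0,0.5]],
])

```text
clock: 9.45
eef_pos: [444.5, 179.7, 11.8]
tcp_rot: [3.141, 0.0, -3.103]
contact_force: [-1.1, -0.1, 6.8]
opening: 0.161
```

Request:
jog_arm([
  [[0,0,0,0,0,0,0.5],[0,0,0,0,0,0,0.5]],
])

```text
clock: 9.7
eef_pos: [444.6, 179.7, 11.8]
tcp_rot: [3.141, 0.0, -3.103]
contact_force: [-0.9, -0.7, 5.8]
opening: 0.156
```

Request:
jog_arm([
  [[0,0,-4,0,0,0,0.5],[0,0,-9,0,0,0,0.5],[0,0,-9,0,0,0,0.5],[0,0,-9,0,0,0,0.5]],
])

```text
clock: 10.2
eef_pos: [444.2, 179.6, 101.2]
tcp_rot: [3.141, 0.0, -3.103]
contact_force: [-0.6, -0.3, 0.5]
opening: 0.157
```

```bash
python3 -c "
from h import *
go(464.7,-103.6,100,179.6)"
```

```text
t 10.2 pos [444.2 179.6 101.2] rot [ 1.7999e+02  1.0000e-02 -1.7780e+02] op 0.157 F [-0.6 -0.3  0.5]
ROW [ -0.96 -28.38   0.12] [0.01 0.01 2.6 ]
```

Request:
jog_arm([
  [[-0.96,-28.4,0,0,0,2.6,0.5],[-0.96,-28.4,0,0,0,2.6,0.5],[-0.96,-28.4,0,0,0,2.6,0.5],[-0.96,-28.4,0,0,0,2.6,0.5],[-0.96,-28.4,0,0,0,2.6,0.5]],
])

```text
clock: 10.82
eef_pos: [463.8, -106.2, 99.8]
tcp_rot: [3.141, -0.002, 3.133]
contact_force: [0.3, -0.0, -0.6]
opening: 0.156
```

Request:
jog_arm([
  [[0,0,0,0,0,0,0.5],[0,0,0,0,0,0,0.5],[0,0,0,0,0,0,0.5]],
])

```text
clock: 11.2
eef_pos: [464.4, -102.8, 100.7]
tcp_rot: [3.141, -0.001, 3.136]
contact_force: [0.5, 0.9, -0.1]
opening: 0.158
```

```bash
python3 -c "
from h import *
go(464.7,-103.6,12,179.6)
import pickle
s=r.sense(); im=r.grab_frame('wrist'); pickle.dump((s,im),open('w7.pkl','wb'))
cv2.imwrite('pics/h.png',cv2.resize(im[:,:,::-1],(800,600),interpolation=cv2.INTER_CUBIC))
"
```

```text
t 11.2 pos [ 464.4 -102.8  100.7] rot [ 1.7997e+02 -7.0000e-02  1.7967e+02] op 0.158 F [ 0.5  0.9 -0.1]
ROW [-0.04 -0.09  8.87] [ 0.03 -0.07  0.07]
```

View pics/h.png

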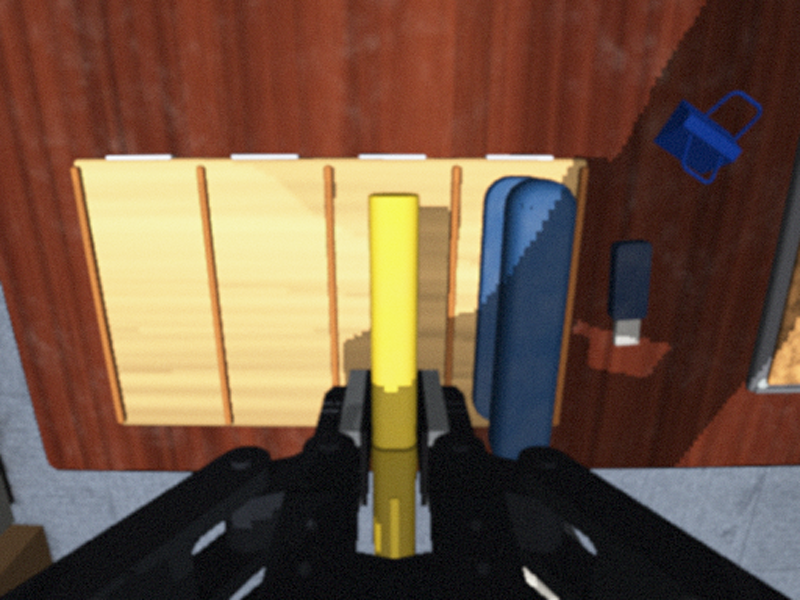

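The highlighter is held straight and centred over the second lane, whose ribs are at columns 330 and 456. Lowering it.

Request:
jog_arm([
  [[0,-0.1,5,0,0,0,0.5],[0,-0.1,8,0,0,0,0.5],[0,-0.1,8.8,0,0,0,0.5],[0,-0.1,8.8,0,0,0,0.5],[0,-0.1,8.8,0,0,0,0.5]],
])

```text
clock: 11.88
eef_pos: [465.8, -104.8, 14.4]
tcp_rot: [-3.141, 0.002, 3.135]
contact_force: [0.2, 0.7, 0.2]
opening: 0.158
```

```bash
python3 -c "
from h import *
go(464.7,-103.6,10.8,179.6)"
```

```text
t 11.88 pos [ 465.8 -104.8   14.4] rot [-1.7998e+02  1.0000e-01  1.7962e+02] op 0.158 F [0.2 0.7 0.2]
ROW [0.11 0.12 0.35] [-0.02  0.1   0.02]
```

Request:
jog_arm([
  [[0.05,0.06,0.2,0,0,0,0.5],[0.05,0.06,0.25,0,0,0,0.5],[0.05,0.06,0.25,0,0,0,0.5]],
])

```text
clock: 12.25
eef_pos: [464.5, -104.2, 11.0]
tcp_rot: [-3.142, 0.0, 3.135]
contact_force: [-0.6, 0.3, 0.2]
opening: 0.157
```

```bash
python3 -c "
from h import *
go(464.7,-103.6,10.8,179.6)"
```

```text
t 12.25 pos [ 464.5 -104.2   11. ] rot [-1.8000e+02  2.0000e-02  1.7959e+02] op 0.157 F [-0.6  0.3  0.2]
ROW [-0.02  0.06  0.02] [-0.    0.02 -0.01]
```

Request:
jog_arm([
  [[0,0.05,0.05,0,0,0,0.5],[0,0.05,0.05,0,0,0,2.6],[0,0.05,0.05,0,0,0,2.6],[0,0.05,-3,0,0,0,2.6],[0,0.05,-9,0,0,0,2.6]],
])

```text
clock: 12.88
eef_pos: [462.6, -103.3, 100.0]
tcp_rot: [3.14, -0.005, 3.135]
contact_force: [1.2, -1.0, 0.3]
opening: 0.303
```

Request:
jog_arm([
  [[0,0,0,0,0,0,4.5],[0,0,0,0,0,0,4.5]],
])

```text
clock: 13.12
eef_pos: [464.2, -103.6, 100.7]
tcp_rot: [3.142, 0.0, 3.135]
contact_force: [-0.0, 0.1, -0.4]
opening: 0.527
```

```bash
python3 -c "
from h import *
go(443.8,236.1,110,183)
import pickle
s=r.sense(); im=r.grab_frame('wrist'); pickle.dump((s,im),open('w8.pkl','wb'))
cv2.imwrite('pics/i.png',cv2.resize(im[:,:,::-1],(800,600),interpolation=cv2.INTER_CUBIC))
"
```

```text
t 13.12 pos [ 464.2 -103.6  100.7] rot [1.8000e+02 2.0000e-02 1.7959e+02] op 0.527 F [-0.   0.1 -0.4]
ROW [ 2.28 33.96 -0.93] [ 0.    0.02 -3.41]
```

View pics/i.png

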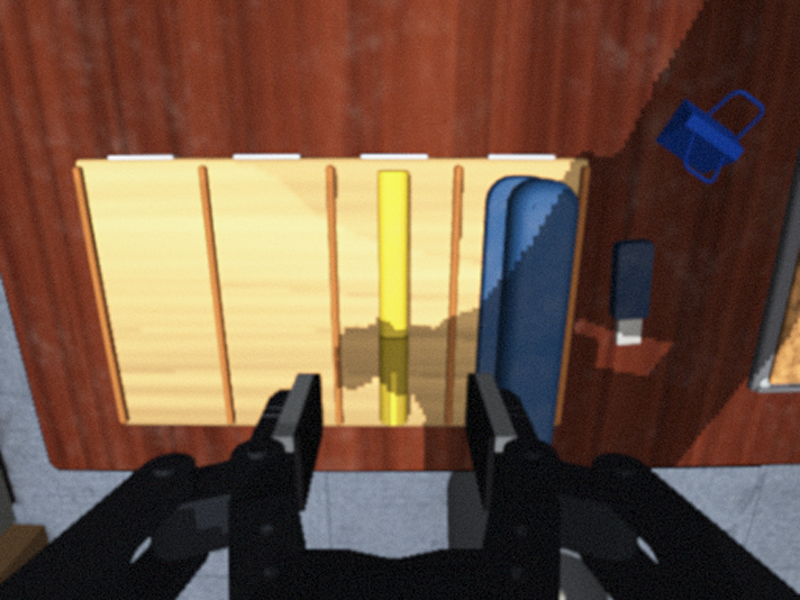

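The highlighter lies flat in the middle of its lane, ends at (394,171) and (394,424). Next is the eraser.

Request:
jog_arm([
  [[2.28,34,-1,0,0,-3.4,4.5],[2.28,34,-1,0,0,-3.4,4.5],[2.28,34,-1,0,0,-3.4,4.5],[2.28,34,-1,0,0,-3.4,4.5],[2.28,34,-1,0,0,-3.4,4.5]],
])

```text
clock: 13.8
eef_pos: [444.4, 209.7, 108.5]
tcp_rot: [-3.141, -0.002, -3.089]
contact_force: [1.5, -0.5, 0.6]
opening: 0.529
```

Request:
jog_arm([
  [[0,0,0,0,0,0,4.5],[0,0,0,0,0,0,4.5],[0,0,0,0,0,0,4.5]],
])

```text
clock: 14.18
eef_pos: [445.2, 206.7, 109.2]
tcp_rot: [-3.141, -0.002, -3.091]
contact_force: [-0.1, -0.2, -0.2]
opening: 0.528
```

```bash
python3 -c "
from q import *
f=F('w8.pkl'); rep('hl placed',f([(394,171),(394,424)],15))
go(443.8,236.1,13,183)
s=r.sense(); im=r.grab_frame('wrist'); pickle.dump((s,im),open('w9.pkl','wb'))
cv2.imwrite('pics/j.png',cv2.resize(im[100:260,160:400,::-1],None,fx=3.3,fy=3.3,interpolation=cv2.INTER_CUBIC))
"
```

```text
hl placed [[400.8, -103.4], [528.6, -104.2]] mid [ 464.7 -103.8] len 127.8 ang -0.4
t 14.18 pos [445.2 206.7 109.2] rot [-1.7996e+02 -1.0000e-01 -1.7708e+02] op 0.528 F [-0.1 -0.2 -0.2]
ROW [-0.03  2.95  9.62] [-0.04 -0.1  -0.08]
```

View pics/j.png

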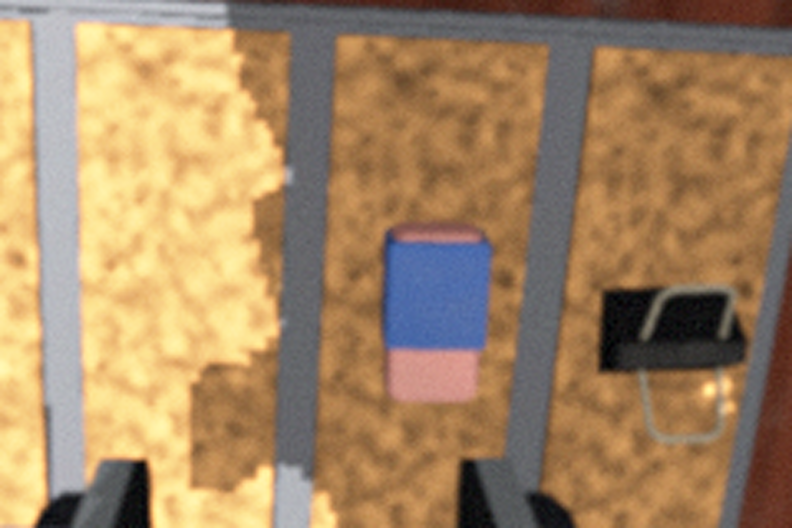

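The eraser is at about (437,315) in the zoom, from (437,226) to (432,402). The clip is at (672,335), its wires from (696,287) to (686,441).

Run:
```python
from q import *
f=F2('w9.pkl',3.3,[160,100])
rep('er',f([(437,227),(432,402)],22)); rep('L',f([(386,240),(386,348)],23)); rep('R',f([(490,245),(486,348)],23)); rep('W',f([(386,300),(488,300)],23))
rep('clipwire',f([(693,287),(684,441)],32))
rep('clip lip',f([(614,354),(742,348)],25)); rep('clip near bottom edge',f([(603,290),(720,288)],9))
go(443.8,236.1,13,183)
```

```text
er [[422.5, 234.7], [464.6, 237.4]] mid [443.5 236.1] len 42.2 ang 3.6
L [[425.8, 223.6], [451.3, 225.5]] mid [438.5 224.5] len 25.6 ang 4.3
R [[425.7, 246.7], [450.1, 248.4]] mid [437.9 247.6] len 24.4 ang 3.9
W [[439.7, 224.6], [438.5, 247.6]] mid [439.1 236.1] len 23.0 ang 93.0
clipwire [[430.4, 290.1], [467.0, 294.1]] mid [448.7 292.1] len 36.8 ang 6.3
clip lip [[449.3, 277.4], [446.4, 306.6]] mid [447.8 292. ] len 29.3 ang 95.8
clip near bottom edge [[439.1, 277.7], [437.1, 305.8]] mid [438.1 291.8] len 28.2 ang 94.0
t 14.22 pos [445.4 206.7 109.4] rot [-1.7997e+02 -7.0000e-02 -1.7711e+02] op 0.526 F [ 0.2  0.5 -0.8]
ROW [0.   2.95 9.64] [-0.03 -0.07 -0.11]
```

Request:
jog_arm([
  [[0.05,2.95,0,0,0,-1,4.2],[0.05,2.95,5,0,0,-1,4.2],[0.05,2.95,9.2,0,0,-1,4.2],[0.05,2.95,9.6,0,0,-1,4.2],[0.05,2.95,9.6,0,0,-1,4.2]],
], newtons=35)

```text
clock: 14.85
eef_pos: [444.2, 237.0, 14.6]
tcp_rot: [3.142, 0.0, -3.073]
contact_force: [0.5, -0.0, 0.4]
opening: 0.49
```

```bash
python3 -c "
from h import *
go(443.6,236.1,12,183.9)"
```

```text
t 14.85 pos [444.2 237.   14.6] rot [ 180.      0.   -176.07] op 0.49 F [ 0.5 -0.   0.4]
ROW [ 0.06 -0.09  0.26] [0.   0.   0.03]
```

Request:
jog_arm([
  [[0.05,-0.08,0.2,0,0,0,4.2],[0.05,-0.08,0.2,0,0,0,1.5],[0.05,-0.08,0.2,0,0,0,1.2],[0.05,-0.08,0.2,0,0,0,1.2],[0.05,-0.08,0.2,0,0,0,1.2]],
])

```text
clock: 15.48
eef_pos: [443.8, 236.9, 13.2]
tcp_rot: [3.141, 0.002, -3.072]
contact_force: [-0.7, -1.6, 8.4]
opening: 0.247
```

Request:
jog_arm([
  [[0,0,0,0,0,0,1.2]],
])

```text
clock: 15.6
eef_pos: [443.9, 236.9, 13.2]
tcp_rot: [3.141, 0.002, -3.072]
contact_force: [-1.4, -1.5, 8.2]
opening: 0.244
```

Request:
jog_arm([
  [[0,0,-4,0,0,0,1.2],[0,0,-9,0,0,0,1.2],[0,0,-9,0,0,0,1.2],[0,0,-9,0,0,0,1.2]],
])

```text
clock: 16.1
eef_pos: [443.1, 236.7, 102.2]
tcp_rot: [3.141, 0.001, -3.072]
contact_force: [0.2, 0.4, -1.1]
opening: 0.243
```

```bash
python3 -c "
from h import *
go(465.2,-161.6,100,179.6)"
```

```text
t 16.1 pos [443.1 236.7 102.2] rot [ 1.7998e+02  4.0000e-02 -1.7600e+02] op 0.243 F [ 0.2  0.4 -1.1]
ROW [  0.57 -39.89   0.2 ] [0.02 0.04 4.4 ]
```

Request:
jog_arm([
  [[0.57,-39.9,0,0,0,4.4,1.2],[0.57,-39.9,0,0,0,4.4,1.2],[0.57,-39.9,0,0,0,4.4,1.2],[0.57,-39.9,0,0,0,4.4,1.2],[0.57,-39.9,0,0,0,4.4,1.2]],
])

```text
clock: 16.73
eef_pos: [459.4, -77.1, 100.7]
tcp_rot: [3.141, -0.002, 3.135]
contact_force: [1.3, -0.3, 0.1]
opening: 0.244
```

```bash
python3 -c "
from h import *
go(465.2,-161.6,100,179.6)"
```

```text
t 16.73 pos [459.4 -77.1 100.7] rot [ 1.7997e+02 -1.2000e-01  1.7961e+02] op 0.244 F [ 1.3 -0.3  0.1]
ROW [-0.64 -8.45  0.07] [ 0.03 -0.12  0.01]
```

Request:
jog_arm([
  [[-0.5,-8.6,0,0,0,0,1.2],[-0.5,-8.6,0,0,0,0,1.2],[-0.5,-8.6,0,0,0,0,1.2],[-0.5,-8.6,0,0,0,0,1.2]],
])

```text
clock: 17.23
eef_pos: [464.0, -160.4, 101.0]
tcp_rot: [3.141, -0.002, 3.134]
contact_force: [0.5, -0.2, -0.5]
opening: 0.247
```

```bash
python3 -c "
from h import *
go(465.2,-161.6,13,179.6)
import pickle
s=r.sense(); im=r.grab_frame('wrist'); pickle.dump((s,im),open('w10.pkl','wb'))
cv2.imwrite('pics/k.png',cv2.resize(im[:,:,::-1],(800,600),interpolation=cv2.INTER_CUBIC))
"
```

```text
t 17.23 pos [ 464.  -160.4  101. ] rot [ 1.7994e+02 -1.2000e-01  1.7959e+02] op 0.247 F [ 0.5 -0.2 -0.5]
ROW [-0.14 -0.13  8.8 ] [ 0.06 -0.12 -0.01]
```

View pics/k.png

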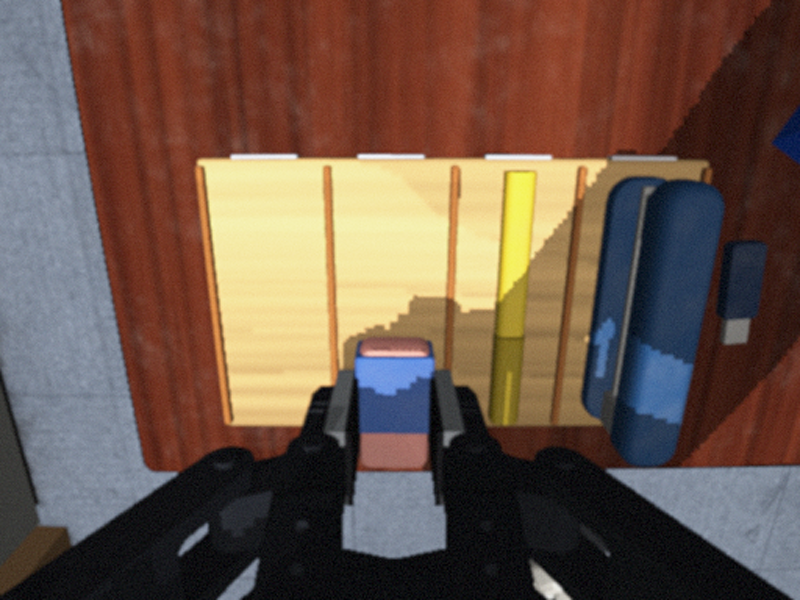

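The eraser is held level over the third lane, whose ribs are at columns 328 and 455. The stapler and highlighter haven't moved.

Request:
jog_arm([
  [[-0.06,-0.1,5,0,0,0,1.2],[-0.06,-0.1,8,0,0,0,1.2],[-0.06,-0.1,8.7,0,0,0,1.2],[-0.06,-0.1,8.7,0,0,0,1.2],[-0.06,-0.1,8.7,0,0,0,1.2]],
])

```text
clock: 17.9
eef_pos: [466.4, -162.3, 16.0]
tcp_rot: [-3.141, 0.002, 3.135]
contact_force: [0.4, -0.0, 0.6]
opening: 0.246
```

```bash
python3 -c "
from h import *
go(465.2,-161.6,12.2,179.6)"
```

```text
t 17.9 pos [ 466.4 -162.3   16. ] rot [-1.7997e+02  1.0000e-01  1.7963e+02] op 0.246 F [ 0.4 -0.   0.6]
ROW [0.12 0.07 0.38] [-0.03  0.1   0.03]
```

Request:
jog_arm([
  [[0.05,0.03,0.2,0,0,0,1.2],[0.05,0.03,0.27,0,0,0,1.2],[0.05,0.03,0.27,0,0,0,1.2]],
])

```text
clock: 18.27
eef_pos: [465.1, -162.1, 12.4]
tcp_rot: [-3.142, 0.0, 3.134]
contact_force: [-0.6, -0.1, 0.0]
opening: 0.249
```

```bash
python3 -c "
from h import *
go(465.2,-161.6,12.2,179.6)"
```

```text
t 18.27 pos [ 465.1 -162.1   12.4] rot [-1.8000e+02  2.0000e-02  1.7959e+02] op 0.249 F [-0.6 -0.1  0. ]
ROW [-0.01  0.05  0.02] [-0.    0.02 -0.01]
```

Request:
jog_arm([
  [[0,0.05,0.05,0,0,0,1.2],[0,0.05,0.05,0,0,0,3.4],[0,0.05,0.05,0,0,0,3.4],[0,0.05,-3,0,0,0,3.4],[0,0.05,-9,0,0,0,3.4]],
])

```text
clock: 18.9
eef_pos: [463.3, -160.9, 101.4]
tcp_rot: [3.14, -0.005, 3.135]
contact_force: [0.7, -0.6, 0.1]
opening: 0.403
```

Request:
jog_arm([
  [[0,0,0,0,0,0,4.8],[0,0,0,0,0,0,4.8]],
])

```text
clock: 19.15
eef_pos: [464.8, -161.4, 102.2]
tcp_rot: [3.142, 0.0, 3.135]
contact_force: [-0.5, -0.0, -0.4]
opening: 0.562
```

```bash
python3 -c "
from h import *
go(448.3,262,110,185.2)
import pickle
s=r.sense(); im=r.grab_frame('wrist'); pickle.dump((s,im),open('w11.pkl','wb'))
cv2.imwrite('pics/l.png',cv2.resize(im[:,:,::-1],(800,600),interpolation=cv2.INTER_CUBIC))
"
```

```text
t 19.15 pos [ 464.8 -161.4  102.2] rot [1.800e+02 2.000e-02 1.796e+02] op 0.562 F [-0.5 -0.  -0.4]
ROW [ 1.95 42.33 -0.78] [ 0.    0.02 -5.6 ]
```

View pics/l.png

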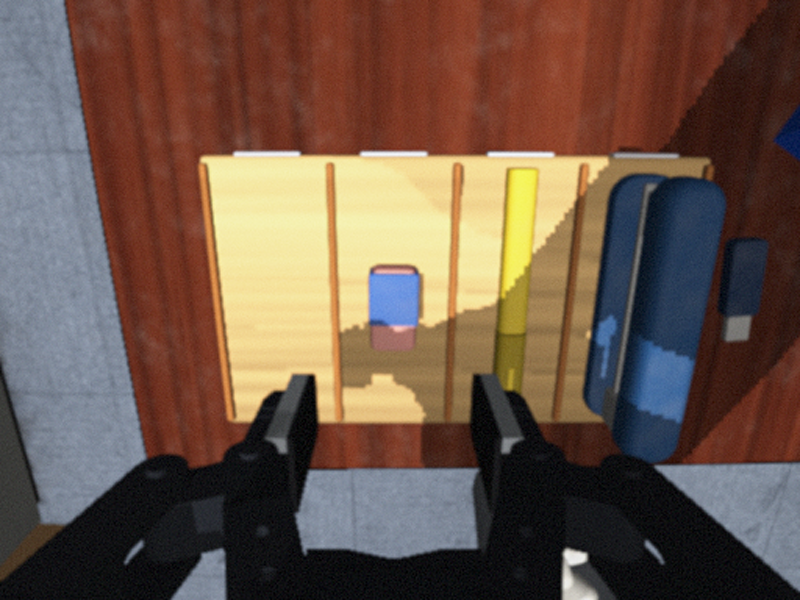

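The eraser lies flat and centred in the third lane, from (395,266) to (392,350). Last is the clip.

Request:
jog_arm([
  [[1.95,42.3,-1,0,0,-5.6,4.8],[1.95,42.3,-1,0,0,-5.6,4.8],[1.95,42.3,-1,0,0,-5.6,4.8],[1.95,42.3,-1,0,0,-5.6,4.8],[1.95,42.3,-1,0,0,-5.6,4.8]],
])

```text
clock: 19.82
eef_pos: [451.5, 152.3, 108.3]
tcp_rot: [-3.141, -0.002, -3.051]
contact_force: [2.1, -0.9, 0.3]
opening: 0.561
```

```bash
python3 -c "
from q import *
f=F('w11.pkl'); rep('er placed',f([(395,266),(392.5,350)],21)); rep('w',f([(369,295),(419,295)],22))
go(448.3,280,110,185.2)"
```

```text
er placed [[443.4, -161.0], [485.2, -162.4]] mid [ 464.3 -161.7] len 41.8 ang -2.0
w [[456.9, -173.1], [457.1, -149.9]] mid [ 457.  -161.5] len 23.2 ang 89.6
t 19.82 pos [451.5 152.3 108.3] rot [-1.7997e+02 -1.4000e-01 -1.7480e+02] op 0.561 F [ 2.1 -0.9  0.3]
ROW [-0.84 12.74 -0.18] [-0.03 -0.14 -0.  ]
```

Request:
jog_arm([
  [[-0.9,13.1,0,0,0,0,4.8],[-0.9,13.1,0,0,0,0,4.8],[-0.9,13.1,0,0,0,0,4.8],[-0.9,13.1,0,0,0,0,4.8],[-0.9,13.1,0,0,0,0,4.8]],
])

```text
clock: 20.45
eef_pos: [449.4, 280.3, 108.8]
tcp_rot: [-3.141, -0.002, -3.052]
contact_force: [-0.3, 0.5, -0.3]
opening: 0.567
```

```bash
python3 -c "
from q import *
go(448.3,292,13,185.2)
s=r.sense(); im=r.grab_frame('wrist'); pickle.dump((s,im),open('w12.pkl','wb'))
cv2.imwrite('pics/n.png',cv2.resize(im[120:270,160:360,::-1],None,fx=4,fy=4,interpolation=cv2.INTER_CUBIC))
"
```

```text
t 20.45 pos [449.4 280.3 108.8] rot [-1.7994e+02 -1.0000e-01 -1.7487e+02] op 0.567 F [-0.3  0.5 -0.3]
ROW [-0.01  1.19  9.58] [-0.06 -0.1  -0.07]
```

View pics/n.png

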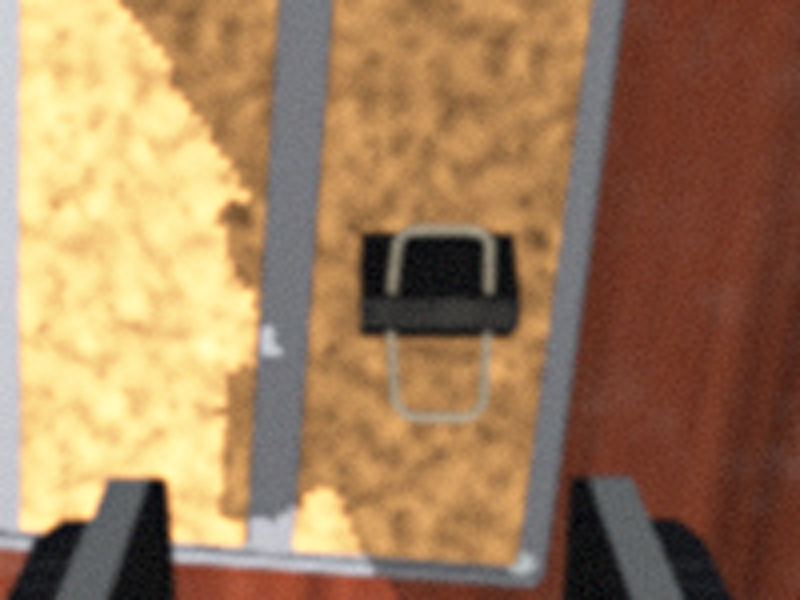

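The clip is square to the tool. In the zoom its body runs from column 361 to 518 and its wires from (442,226) to (438,423).

```bash
python3 -c "
from q import *
f=F2('w12.pkl',4,[160,120])
rep('wire',f([(442,226),(438,422)],32)); rep('lip',f([(361,310),(518,312)],25)); rep('base',f([(361,236),(515,237)],9)); 
go(448.3,292,13,185.2)"
```

```text
wire [[430.0, 291.1], [467.5, 294.5]] mid [448.8 292.8] len 37.6 ang 5.0
lip [[449.4, 278.5], [447.1, 307.6]] mid [448.2 293. ] len 29.1 ang 94.4
base [[439.8, 277.5], [437.2, 307.5]] mid [438.5 292.5] len 30.0 ang 94.8
t 20.5 pos [449.6 280.3 109.1] rot [-1.7996e+02 -8.0000e-02 -1.7489e+02] op 0.565 F [ 0.5 -0.5 -1.1]
ROW [0.01 1.19 9.61] [-0.04 -0.08 -0.09]
```

Request:
jog_arm([
  [[-0.02,1.26,4,0,0,0.3,4.8],[-0.02,1.26,8,0,0,0.3,4.8],[-0.02,1.26,9.6,0,0,0.3,4.8],[-0.02,1.26,9.6,0,0,0.3,4.8],[-0.02,1.26,9.6,0,0,0.3,4.8]],
], newtons=35)

```text
clock: 21.12
eef_pos: [449.9, 294.6, 14.8]
tcp_rot: [3.141, 0.001, -3.057]
contact_force: [-0.0, -0.8, -0.5]
opening: 0.563
```

```bash
python3 -c "
from h import *
go(448.6,292.7,12,184.8)"
```

```text
t 21.12 pos [449.9 294.6  14.8] rot [ 1.7995e+02  9.0000e-02 -1.7514e+02] op 0.563 F [-0.  -0.8 -0.5]
ROW [ 0.15 -0.18  0.28] [0.05 0.09 0.06]
```

Request:
jog_arm([
  [[0.08,-0.14,0.2,0,0,0,4.8],[0.08,-0.14,0.2,0,0,0,2.2],[0.08,-0.14,0.2,0,0,0,2],[0.08,-0.14,0.2,0,0,0,2],[0.08,-0.14,0.2,0,0,0,2]],
])

```text
clock: 21.75
eef_pos: [448.6, 293.1, 12.5]
tcp_rot: [3.141, 0.001, -3.056]
contact_force: [-0.7, -2.0, 5.6]
opening: 0.337
```

Request:
jog_arm([
  [[0,0,0,0,0,0,2]],
])

```text
clock: 21.88
eef_pos: [448.6, 293.1, 12.4]
tcp_rot: [3.141, 0.001, -3.056]
contact_force: [-1.9, -1.3, 6.6]
opening: 0.336
```

Request:
jog_arm([
  [[0,0,-4,0,0,0,2],[0,0,-9,0,0,0,2],[0,0,-9,0,0,0,2],[0,0,-9,0,0,0,2]],
])

```text
clock: 22.38
eef_pos: [448.1, 292.9, 101.6]
tcp_rot: [3.141, 0.0, -3.056]
contact_force: [0.2, -0.5, -0.4]
opening: 0.338
```

```bash
python3 -c "
from h import *
go(464.7,-219.6,100,179.6)"
```

```text
t 22.38 pos [448.1 292.9 101.6] rot [ 1.7999e+02  2.0000e-02 -1.7510e+02] op 0.338 F [ 0.2 -0.5 -0.4]
ROW [  2.72 -51.21   0.15] [0.01 0.01 5.3 ]
```

Request:
jog_arm([
  [[2.72,-51.2,0,0,0,5.3,2],[2.72,-51.2,0,0,0,5.3,2],[2.72,-51.2,0,0,0,5.3,2],[2.72,-51.2,0,0,0,5.3,2],[2.72,-51.2,0,0,0,5.3,2]],
])

```text
clock: 23.0
eef_pos: [457.2, -21.2, 100.4]
tcp_rot: [3.141, -0.002, 3.135]
contact_force: [1.5, -0.7, 0.0]
opening: 0.339
```

```bash
python3 -c "
from h import *
go(464.7,-219.6,100,179.6)"
```

```text
t 23.0 pos [457.2 -21.2 100.4] rot [ 1.7999e+02 -1.3000e-01  1.7962e+02] op 0.339 F [ 1.5 -0.7  0. ]
ROW [ -0.88 -19.84   0.03] [ 0.01 -0.13  0.02]
```

Request:
jog_arm([
  [[-0.7,-20.1,0,0,0,0,2],[-0.7,-20.1,0,0,0,0,2],[-0.7,-20.1,0,0,0,0,2],[-0.7,-20.1,0,0,0,0,2],[-0.7,-20.1,0,0,0,0,2]],
])

```text
clock: 23.62
eef_pos: [463.0, -220.4, 100.4]
tcp_rot: [3.14, -0.002, 3.133]
contact_force: [-1.0, -0.1, -0.9]
opening: 0.335
```

Request:
jog_arm([
  [[0,0,0,0,0,0,2]],
])

```text
clock: 23.75
eef_pos: [463.3, -218.7, 100.9]
tcp_rot: [3.14, -0.002, 3.136]
contact_force: [-0.4, 1.1, -0.6]
opening: 0.334
```

```bash
python3 -c "
from q import *
go(464.7,-219.6,12.5,179.6)
s=r.sense(); im=r.grab_frame('wrist'); pickle.dump((s,im),open('w13.pkl','wb'))
cv2.imwrite('pics/o.png',cv2.resize(im[:,:,::-1],(800,600),interpolation=cv2.INTER_CUBIC))
"
```

```text
t 23.75 pos [ 463.3 -218.7  100.9] rot [ 1.7993e+02 -1.0000e-01  1.7965e+02] op 0.334 F [-0.4  1.1 -0.6]
ROW [-0.15 -0.1   8.84] [ 0.07 -0.1   0.05]
```

View pics/o.png

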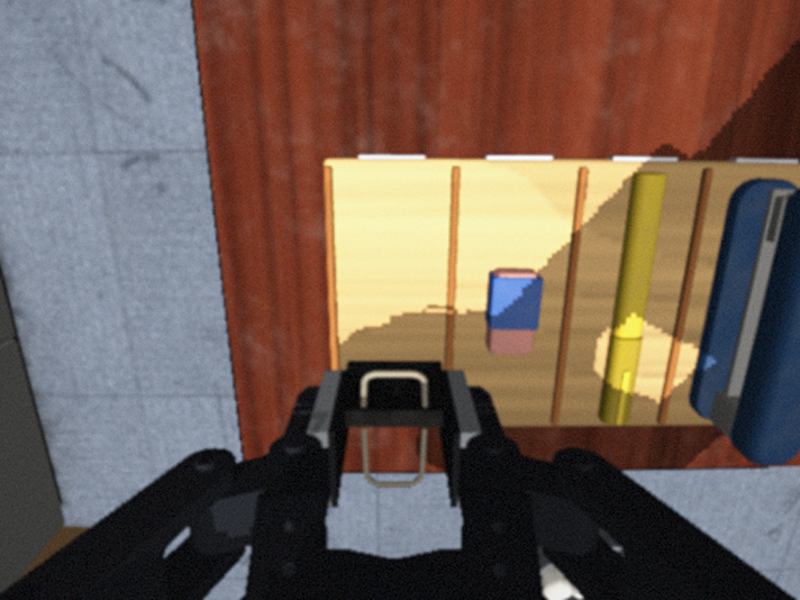

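The clip is held upright with its wires along the last lane, ribs at columns 328 and 456. Lowering it.

Request:
jog_arm([
  [[-0.06,-0.08,5,0,0,0,2],[-0.06,-0.08,8,0,0,0,2],[-0.06,-0.08,8.7,0,0,0,2],[-0.06,-0.08,8.7,0,0,0,2],[-0.06,-0.08,8.7,0,0,0,2]],
])

```text
clock: 24.42
eef_pos: [465.5, -221.2, 15.8]
tcp_rot: [-3.141, 0.002, 3.135]
contact_force: [0.1, 0.7, 0.4]
opening: 0.339
```

```bash
python3 -c "
from h import *
go(464.7,-219.6,11.4,179.6)"
```

```text
t 24.43 pos [ 465.5 -221.2   15.8] rot [-1.7996e+02  1.0000e-01  1.7963e+02] op 0.339 F [0.1 0.7 0.4]
ROW [0.09 0.16 0.44] [-0.04  0.1   0.03]
```

Request:
jog_arm([
  [[0.03,0.1,0.2,0,0,0,2],[0.03,0.1,0.32,0,0,0,2],[0.03,0.1,0.32,0,0,0,2]],
])

```text
clock: 24.8
eef_pos: [464.3, -220.2, 11.6]
tcp_rot: [-3.142, 0.0, 3.134]
contact_force: [0.6, 0.1, 0.5]
opening: 0.338
```

```bash
python3 -c "
from h import *
go(464.7,-219.6,11.4,179.6)"
```

```text
t 24.8 pos [ 464.3 -220.2   11.6] rot [-1.8000e+02  1.0000e-02  1.7959e+02] op 0.338 F [0.6 0.1 0.5]
ROW [-0.03  0.06  0.02] [-0.    0.01 -0.01]
```

Request:
jog_arm([
  [[-0.03,0.05,0.05,0,0,0,2],[-0.03,0.05,0.05,0,0,0,4.2],[-0.03,0.05,0.05,0,0,0,4.2],[-0.03,0.05,-3,0,0,0,4.2],[-0.03,0.05,-9,0,0,0,4.2]],
])

```text
clock: 25.42
eef_pos: [463.0, -218.9, 100.5]
tcp_rot: [3.139, -0.004, 3.134]
contact_force: [0.2, -0.2, 0.2]
opening: 0.493
```

Request:
jog_arm([
  [[0,9,-12,0,0,0,6],[0,9,-12,0,0,0,6],[0,9,-12,0,0,0,6],[0,9,-12,0,0,0,6],[0,9,-12,0,0,0,6]],
])

```text
clock: 26.05
eef_pos: [464.7, -129.9, 220.3]
tcp_rot: [3.141, -0.001, 3.135]
contact_force: [-0.0, -0.1, -0.2]
opening: 0.704
```

```bash
python3 -c "
from q import *
go(465,-133,220,180)
s=r.sense(); im=r.grab_frame('wrist'); pickle.dump((s,im),open('w14.pkl','wb'))
cv2.imwrite('pics/p.png',cv2.resize(im[70:240,100:360,::-1],None,fx=3,fy=3,interpolation=cv2.INTER_CUBIC))
im=r.grab_frame('side'); cv2.imwrite('pics/p2.png',cv2.resize(im[165:320,125:295,::-1],None,fx=3.6,fy=3.6,interpolation=cv2.INTER_CUBIC))
"
```

```text
t 26.05 pos [ 464.7 -129.9  220.3] rot [ 1.7999e+02 -8.0000e-02  1.7961e+02] op 0.704 F [-0.  -0.1 -0.2]
ROW [-0.04 -0.31  0.03] [ 0.01 -0.08 -0.39]
```

View pics/p.png

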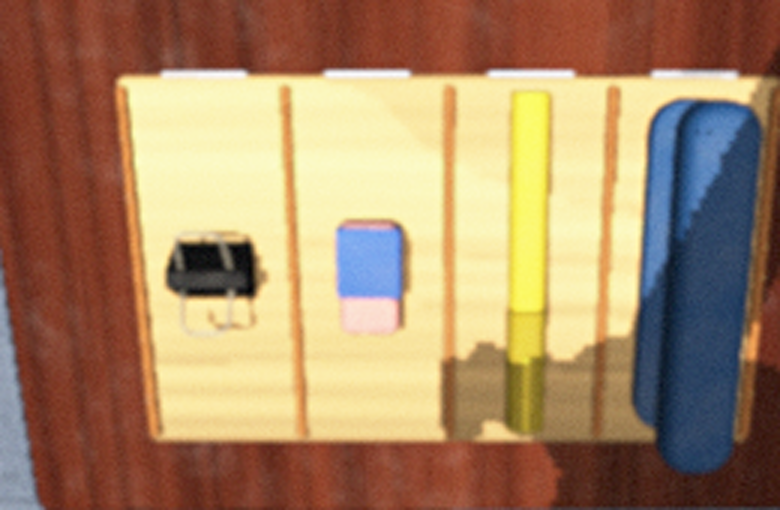

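View pics/p2.png

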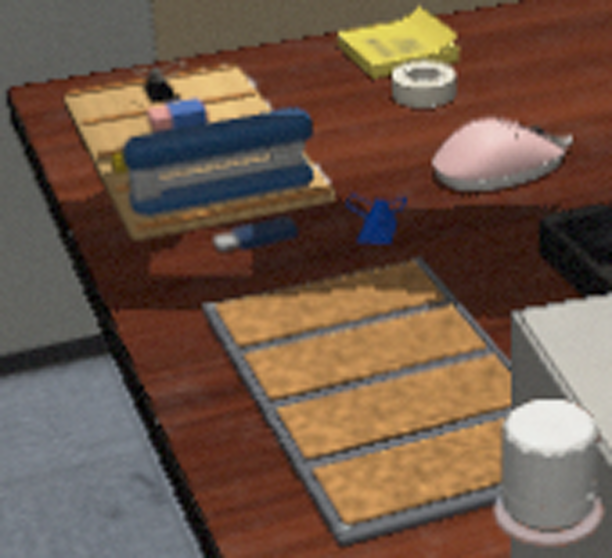

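The rack shows all four upright, in the order stapler, highlighter, eraser, clip from left to right as the robot sees them. The tray is empty. One last numeric check of all four:

```bash
python3 -c "
from q import *
f=F2('w14.pkl',3,[100,70])
rep('clip wire (464.5,-219.6)',f([(205,233),(207,334)],31)); rep('clip lip',f([(167,283),(256,282)],24))
rep('eraser (464.9,-161.6)',f([(370,219),(369.5,333)],21))
rep('hl (465.3,-103.6)',f([(531,92),(524,433)],15))
rep('stapler (465.7,-45.6)',f([(724,102),(695,472)],53))
"
```

```text
clip wire (464.5,-219.6) [[446.4, -217.2], [482.8, -219.6]] mid [ 464.6 -218.4] len 36.5 ang -3.8
clip lip [[465.7, -234.3], [465.6, -202.2]] mid [ 465.6 -218.2] len 32.1 ang 90.2
eraser (464.9,-161.6) [[443.7, -160.7], [485.8, -162.3]] mid [ 464.8 -161.5] len 42.1 ang -2.2
hl (465.3,-103.6) [[400.7, -104.0], [528.3, -104.5]] mid [ 464.5 -104.3] len 127.5 ang -0.2
stapler (465.7,-45.6) [[402.2, -46.7], [527.7, -47.1]] mid [465.  -46.9] len 125.6 ang -0.2
```

All four are within about 1.5 mm of their lane centres and the gripper is clear, so I'm handing in.

```bash
python3 -c "
from rig import r
print(r.sign_off())"
```

```text
the job is handed in; nothing more can be done
None
```

All four things are now in the wooden rack, one to a lane and in reverse order. From left to right, seen from the robot, they are the stapler, the highlighter, the eraser and the binder clip. I handed the job in just after 26 s on the clock, with the gripper about 200 mm above the rack. No move readout showed more than about 10 N at the wrist; I did not check forces between readouts.

- **Position:** the last wrist picture puts every centre within about 1.5 mm of its lane's centre. The side picture shows all four upright and the tray empty.
- **Alignment:** the stapler and highlighter measured within 0.3 degrees of their lanes. The eraser's end points read 2 degrees off, and the clip's wires 3.4 degrees off. Their other edges disagree with that: the eraser's sides, in an earlier picture, and the clip's top edge both came out within about 0.6 degrees. I took the larger readings as pixel error on short lengths and left both where they were.

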